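Turn the fixture round for the next tube

ROBOT

A 7-joint arm with a two-finger parallel gripper is mounted at the origin on a cart in front of the work surface, level with it; the furniture and walls round the work are solid. World frame = base frame: x ahead of the robot, y to its left, z up, the work surface at z = 0. Lengths are in mm, angles in rad, forces in N, time in s.
With the tool pointing down it reaches from about 400 to 850 mm from the base axis. Payload 6.9 kg.
Tool frame: the origin (TCP) lies on the centre line of the jaws, within the pads' length; the fingertips stand 11 mm ahead of it and the grasp point (between the pads) lies 8 mm behind it (tip_reach is the distance from the TCP to the fingertips, in mm); z points along the fingers, y is the line along which they close (so a half turn about z gives the same grasp; the last joint's range is limited). The gripper opens to 85 mm and grips with 20 to 120 N. Pads are 22 mm wide; open, the fingers measure 114 mm over their backs; the gripper's body (76 mm by 85 mm) begins 54 mm behind the grasp point. The pads swing forward as they close: fully open they stand 13 mm farther back than shut.
Start: joints at [-1.19, 0.507, -0.238, 1.5, 0.126, 1.149, -0.155], TCP at [170.217, 601.363, 242.275] pointing down, gripper open.
Joint ranges: [-3.08, 3.08], [-0.24, 2.05], [-1.43, 1.35], [0, 2.5], [-1.52, 4.66], [0.17, 1.96], [-2.89, 2.89]. Speed limits (rad/s): [2.39, 2.39, 3.14, 3.14, 3.14, 3.14, 3.14].

INTERFACE

Orientations are given as a unit quaternion [x, y, z, w].
In Python, from cell import * gives the robot as it stands. The module is installed in compiled form; this text tells all that it offers.
- The arm moves only by the tool carry_out, never from a script. Its arguments are lists of equal length, an entry for each row: "dp": the shift along the tool's x, y, z in mm, a list of three; "angular": the turn, a rotation vector about the tool's x, y, z in degrees, a list of three; "fingers": the opening, from -1 (shut) to 1 (fully open), so that 0 is half open. A call has 1 to 12 rows; each row shifts and turns the commanded pose from where the row before left it, along the tool's axes as they then stand; what a row does not reach is not made up. A row lasts 1/8 s, in which the tool goes at most 62.5 mm and 10.7 degrees, less where a joint would pass 70% of its speed; a pose out of reach is approached as far as the arm can. A call is refused whole if a number of a shift passes 62.5 or a number of a turn 10.7, either way. A call with a gripper value outside its range is refused whole. The fingers move at their own pace and stop on an object; "grip_force" is the grip in N (left out, the last holds). Time passes only in rows, so rows that do not move let the fingers close. It gives the time, the measured TCP pose, the force, the opening and the grip force at its end, in the units of the state.
- get_state(): the state, without advancing time (a new reading comes with each control period).
- grab_frame(name): name is "scene" or "side" or "wrist"; returns a dict with "frame" (420x560x3 uint8, red, green, blue), "fx", "fy", "cx", "cy" (pixels), "world_to_cam" (4x4, takes a point from world to camera coordinates); the wrist camera has in their place "mount" (4x4, takes a point from camera to tool coordinates, whose origin is the TCP and whose axes are the flange's). Camera axes: x right, y down, z forward; pixel columns grow to the right and rows downward; lengths in mm; the calibration is good to about 2 mm. A picture is of the moment at which its call begins: read the wrist's pose just before it. There is no depth.
- job_done(): hands the job in; it is judged then, once.
The state is a dict: "time": time; "q": joint angles; "qvel": joint speeds; "effort": joint torques, N m; "tcp_pos": TCP position; "tcp_rot": TCP orientation; "wrist_force": force on the tool from outside, world axes, zero at the start; "wrist_torque": the same for the moment, N m; "grip_width": finger opening in mm; "grip_force": force on a finger pad.
Only numpy, scipy, OpenCV 4.12 (cv2) and the standard library are available. Lean on these libraries where they do the work, as an engineer would, in place of code of your own. Each camera call takes 0.05 s, during which the arm holds its last target. There are 200 camera calls.

TASK

Get the fixture ready for its next part: clear away the bits left on and around it, bolts into the blue bin, steel offcuts into the red bin and rubber packers into the yellow bin. When everything is sorted, swing the toggle clamp open if you have not yet done so, lay the square tube on the plate, push it fully home against both back locators and the end stop, and only then shut the clamp on it. Leave the other tools where they lie.

Things in the scene. Friction and masses are not known exactly. Their poses are not given: they have to be found in the camera images.
- fixture: aluminium plate 235 x 290 x 12 mm, bolted down. Its x points away from the robot, y to the left along the tube's bed, z up; origin on the worktop, 95 mm behind the plate's front edge (x -95 to 140, y -145 to 145 mm). The tube lies on its top (z = 12). A tube that is home has its centre at x 11.5, y 5, z 20.5 mm. The toggle clamp is bolted on behind the bed at y = 60, its base x 59 to 134 mm
- locator_1 (a point): right back locator: middle of its contact face, which looks to the front (-x of the fixture); fixture frame x 20, y -75, z 18.5 mm. Steel block 20 x 34 x 13 mm (x, y, z) on the plate, behind this face
- locator_2 (a point): left back locator: the same, at x 20, y 90, z 18.5 mm of the fixture
- end_stop (a point): end stop: middle of its contact face, which looks to the right (-y of the fixture); fixture frame x 7.5, y 115, z 18.5 mm. Steel block 30 x 20 x 13 mm (x, y, z) on the plate
- handle_pivot (a point): fixed pivot of the clamp's handle, axis along the fixture's y; at x 118, y 60, z 44 mm of the fixture, with the fixture's axes
- handle_grip (a point): point to take the clamp's red round handle by, on its centre line 74 mm from the pivot. The sleeve is 16 mm thick, 44 to 112 mm from the pivot; it can be pinched from both sides along the fixture's y and led round the pivot, turning between the fingers
- clamp_lever (a joint): angle of the red handle, rad. 0 = shut at a hard stop: handle upright (leaning 7 degrees to the front), toggle locked. Grows as the handle swings back, away from the tube; 1.3 = fully open, handle 16 degrees above level. Arm clear for loading from 1.1. Takes about 2 to 8 N at the handle, stays where left
- clamp_foot (a point): underside of the rubber foot (13 mm across) on the clamp's arm. Shut, it is over the bed at x 11.5, y 60 mm, 2.5 mm lower than a tube's top; it is sprung and holds the tube with about 5 N. Open, the arm stands up behind the bed (x over 30, y 51 to 69, up to 120 mm high): hold the tube at its middle or right half to stay clear of it
- tube_center (a point): centre of the square steel tube, 17 x 17 x 220 mm, about 0.1 kg, bare grey; its y axis runs along the tube. Starts on the worktop at the left
- bin_blue: blue plastic bin, for the bolts: 114 (x) x 112 (y) x 55 mm outside, walls and floor 3 mm, open on top, its low front (36 mm) at its -x side; origin at the centre of its underside. Fixed on a flat steel rail next to the other two bins (pitch 125 mm); the order of the colours changes
- bin_red: red plastic bin, for the steel offcuts: 114 (x) x 112 (y) x 55 mm outside, walls and floor 3 mm, open on top, its low front (36 mm) at its -x side; origin at the centre of its underside. Fixed on a flat steel rail next to the other two bins (pitch 125 mm); the order of the colours changes
- bin_yellow: yellow plastic bin, for the rubber packers: 114 (x) x 112 (y) x 55 mm outside, walls and floor 3 mm, open on top, its low front (36 mm) at its -x side; origin at the centre of its underside. Fixed on a flat steel rail next to the other two bins (pitch 125 mm); the order of the colours changes
- bolt_1_center (a point): hex bolt, grey steel, 50 mm long overall, shank 10 mm thick along its y axis, head 19 mm across at +y from +17 to +25 mm; the point is on its axis in the middle of its length. May be absent
- bolt_2_center (a point): hex bolt, grey steel, 50 mm long overall, shank 10 mm thick along its y axis, head 19 mm across at +y from +17 to +25 mm; the point is on its axis in the middle of its length. May be absent
- bolt_3_center (a point): hex bolt, grey steel, 50 mm long overall, shank 10 mm thick along its y axis, head 19 mm across at +y from +17 to +25 mm; the point is on its axis in the middle of its length. May be absent
- offcut_1_center (a point): offcut of steel bar, 20 x 85 x 12 mm (x, y, z), 0.12 kg; the point is its centre. May be absent
- offcut_2_center (a point): offcut of steel bar, 20 x 85 x 12 mm (x, y, z), 0.12 kg; the point is its centre. May be absent
- packer_1_center (a point): black rubber packing block, 22 x 30 x 20 mm (x, y, z); the point is its centre. May be absent
- packer_2_center (a point): black rubber packing block, 22 x 30 x 20 mm (x, y, z); the point is its centre. May be absent
- tape_measure: orange tape measure, 37 x 85 x 60 mm, standing behind the fixture; origin under its middle; not part of the job
- marker: red and white marker pen, 135 mm long, lying at the front left; origin under its middle; not part of the job

How it is judged:
By the outcome, as a careful person would: the job done as asked, in the order asked, and still so for the second after the job is handed in, with the robot touching nothing.
Of bolt_1, bolt_2, bolt_3, offcut_1, offcut_2, packer_1, packer_2 only 4 to 5 are there at a start; the rules pass over those that are not, and their reading is None.
At some moment in a run one of bolt_1, bolt_2, bolt_3, offcut_1, offcut_2, packer_1, packer_2, tube may be knocked a few centimetres aside while the robot is not near it.
Once in a run the grip may slacken for a moment while it holds something.
It also fails if it takes over 210 s, if anything falls off the work surface, if the arm or the gripper's body presses on something with over 40 N, if the wrist force passes 120 N, or if a joint passes its speed limit or range.

## Working session

There is one attempt and no reset: what is moved stays moved. The work goes in short steps, Python scripts to look and compute and a tool call to move; the robot and the scene stay as the last step left them, time stands still between calls to the robot, and variables do not carry over. Pictures are saved under pics/ and viewed, at most 14 in all, crops included, and the job is handed in when it is done.

Besides the shell and the picture viewer there is one more tool, called after "Emit:" as name(argument=value, ...) on one line, values as JSON. carry_out: Moves the arm, as the interface text tells. Its arguments: {"type":"object","properties":{"dp":{"type":"array"},"angular":{"type":"array"},"fingers":{"type":"array"},"grip_force":{"type":"number"}},"required":["dp","angular","fingers"]}

```bash
mkdir -p pics
cat > h.py <<'E'
from cell import *
import numpy as np, cv2
from scipy.spatial.transform import Rotation as R
def snap(n,f):
    s=get_state(); d=grab_frame(n); cv2.imwrite('pics/'+f+'.png',cv2.cvtColor(d['frame'],cv2.COLOR_RGB2BGR))
    if n=='wrist':
        T=np.eye(4);T[:3,:3]=R.from_quat(s['tcp_rot']).as_matrix();T[:3,3]=s['tcp_pos']
        d['world_to_cam']=np.linalg.inv(T@np.array(d['mount']))
    np.savez('pics/'+f+'.npz',**{k:np.array(d[k]) for k in('frame','fx','fy','cx','cy','world_to_cam')})
    return d
def load(f): return dict(np.load('pics/'+f+'.npz'))
def ray(d,u,v):
    C=np.linalg.inv(d['world_to_cam']); r=C[:3,:3]@np.array([(u-d['cx'])/d['fx'],(v-d['cy'])/d['fy'],1]); return C[:3,3],r
def onz(d,u,v,z):
    o,r=ray(d,u,v); return o+r*(z-o[2])/r[2]
def proj(d,p):
    c=np.array(d['world_to_cam'])@np.append(p,1); return np.array([d['fx']*c[0]/c[2]+d['cx'],d['fy']*c[1]/c[2]+d['cy']])
E
python3 - <<'E'
from h import *
s=get_state();print(s)
a=snap('scene','s0');b=snap('side','d0');c=snap('wrist','w0')
for d in(a,b,c):print(np.round(np.linalg.inv(d['world_to_cam']),2).tolist(),d['fx'])
E
```

```text
{'time': 0.0, 'q': array([-1.18953325,  0.50829411, -0.2375325 ,  1.50115841,  0.12570967,
        1.14890108, -0.15479875]), 'qvel': array([ 0.00152638,  0.00061188,  0.0001994 ,  0.0019914 , -0.00117118,
        0.00059552,  0.0005858 ]), 'effort': array([-1.79365484e-04, -6.20601511e+01, -2.18710184e+00, -2.49655724e+01,
        1.25627432e-02,  1.17960401e-02,  2.71087788e-05]), 'tcp_pos': array([170.11473518, 600.88751435, 241.44826388]), 'tcp_rot': array([ 1.37429076e-01,  9.90511214e-01, -8.79424763e-04, -9.87645078e-05]), 'wrist_force': array([ 0.44694346,  0.24811735, -0.7028864 ]), 'wrist_torque': array([-0.00784259, -0.02708082,  0.08172954]), 'grip_force': 0.0, 'grip_width': 85.52518268639072}
[[0.64, -0.38, 0.67, -175.06], [-0.77, -0.34, 0.54, -578.02], [0.02, -0.86, -0.51, 680.63], [0.0, 0.0, 0.0, 1.0]] 443.57439314180147
[[0.95, -0.17, 0.27, 244.55], [-0.31, -0.52, 0.8, -962.1], [0.01, -0.84, -0.54, 739.41], [0.0, 0.0, 0.0, 1.0]] 426.22144584622316
[[0.27, 0.91, 0.3, 93.44], [0.96, -0.26, -0.09, 624.41], [-0.0, 0.31, -0.95, 372.2], [0.0, 0.0, 0.0, 1.0]] 305.8587610755826
```

View pics/s0.png

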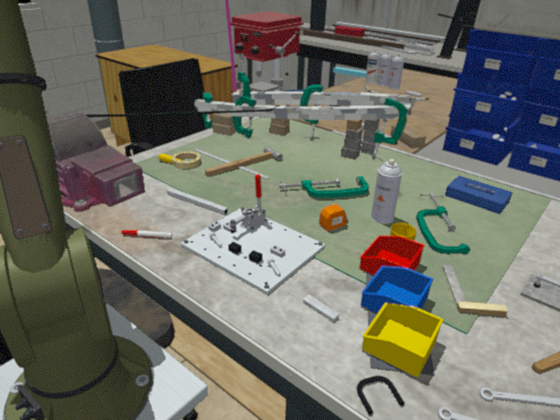

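View pics/d0.png

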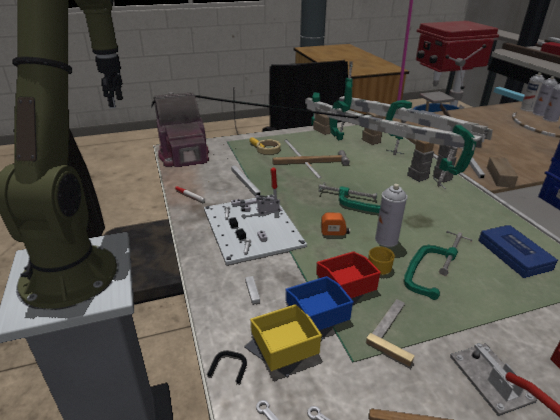

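The scene shows the plate around (255,247), two black packers (235,247) and (256,257), likely bolts (275,266) and (215,240), an offcut (320,307), the tube (197,201), and the bins red/blue/yellow at (390,257)/(397,291)/(402,335). The side view agrees. I'll zoom in and fit the plate.

Run:
```python
from h import *
a=load('s0');b=load('d0')
A=cv2.resize(a['frame'][180:330,155:355],None,fx=4,fy=4,interpolation=cv2.INTER_CUBIC)
B=cv2.resize(b['frame'][160:310,160:360],None,fx=4,fy=4,interpolation=cv2.INTER_CUBIC)
cv2.imwrite('pics/s0c.png',A[...,::-1]);cv2.imwrite('pics/d0c.png',B[...,::-1])
```

```text
(no output)
```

View pics/s0c.png

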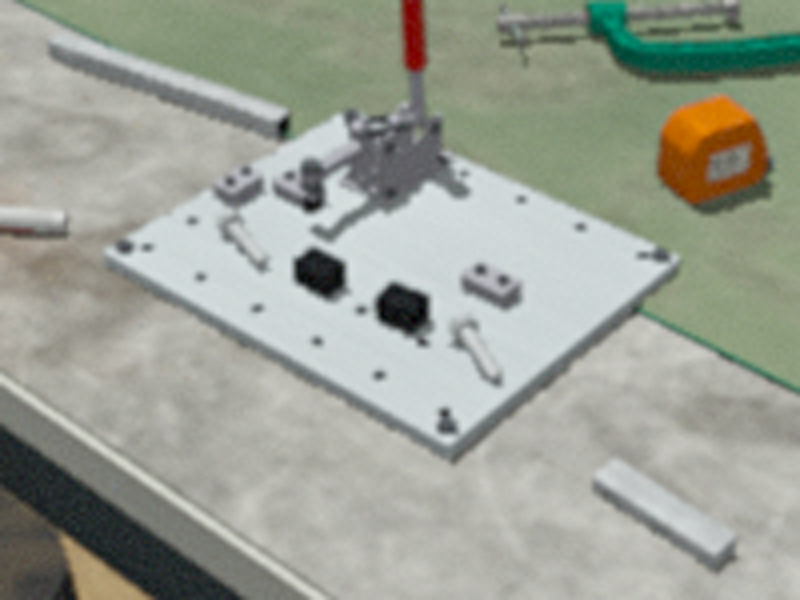

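View pics/d0c.png

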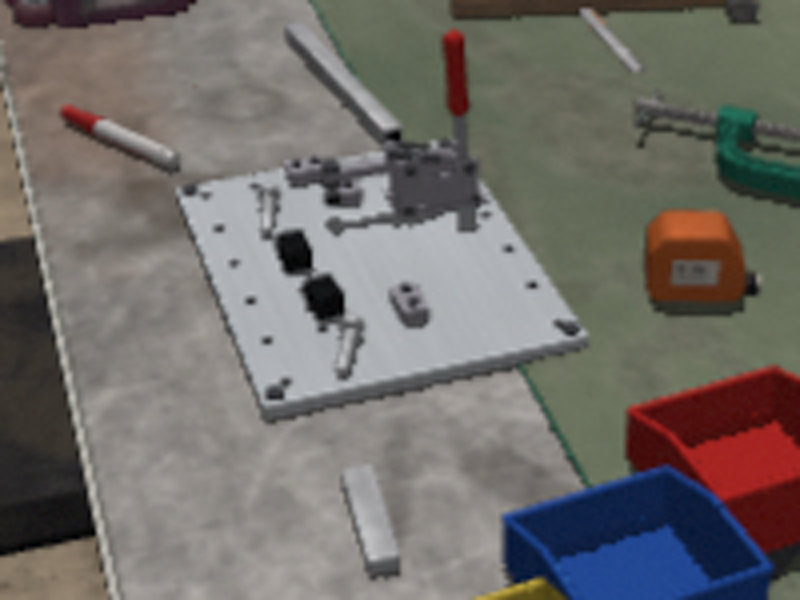

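The crops show 2 bolts, 2 packers and 1 offcut, which makes 5 items. The clamp is shut with its arm over the bed, and the tube lies at the left back. Plate corners, scene crop: (107,252), (452,452), (680,262).

```bash
cat >> h.py <<'E'
def cS(x,y): return (x+.5)/4-.5+155,(y+.5)/4-.5+180
def cD(x,y): return (x+.5)/4-.5+160,(y+.5)/4-.5+160
def fitplate(ls,ld,a,b):
    # ls,ld: pairs (local xy, world xy)
    pass
E
python3 - <<'E'
from h import *
a=load('s0');b=load('d0')
S=lambda x,y,z:onz(a,*cS(x,y),z); D=lambda x,y,z:onz(b,*cD(x,y),z)
L=np.array([[-95,145],[-95,-145],[140,-145]],float)
P1=np.array([S(107,252,12),S(452,450,12),S(680,262,12)])[:,:2]
P2=np.array([D(178,188,12),D(265,406,12),D(588,340,12)])[:,:2]
print(P1,P2)
def fit(L,P):
    l=L-L.mean(0);p=P-P.mean(0);th=np.arctan2((l[:,0]*p[:,1]-l[:,1]*p[:,0]).sum(),(l*p).sum())
    M=np.array([[np.cos(th),-np.sin(th)],[np.sin(th),np.cos(th)]]);return th,P.mean(0)-M@L.mean(0),M
for P in(P1,P2,(P1+P2)/2):
    th,o,M=fit(L,P);print(np.degrees(th),o,(P-(L@M.T+o)).round(1).tolist())
for n,s,d,z in [('bolt1a',(232,220),(265,190),17),('bolt1b',(265,265),(267,233),17),('bolt2head',(466,332),(352,328),18),('bolt2tip',(495,378),(343,372),17),
 ('pk1',(320,258),(294,240),32),('pk2',(404,295),(324,285),32),('offa',(615,465),(357,470),12),('offb',(722,545),(384,568),12),('tubeL',(55,42),(292,30),17),('tubeR',(283,118),(392,128),17)]:
    print(n,S(*s,z)[:2].round(),D(*d,z)[:2].round())
for n,f,lo,hi in [('s',a,0,0),('d',b,0,0)]:
    hsv=cv2.cvtColor(f['frame'],cv2.COLOR_RGB2HSV)
    for c,(l,h) in dict(red=((0,150,80),(6,255,255)),blue=((105,150,60),(118,255,255)),yel=((22,170,100),(30,255,255))).items():
        m=cv2.inRange(hsv,l,h);k,lab,st,ce=cv2.connectedComponentsWithStats(m)
        for i in range(1,k):
            if st[i,4]>800 and ce[i,1]>230: print(n,c,st[i],onz(f,*ce[i],25).round())
E
```

```text
[[387.66994903 200.8599805 ]
 [392.38020338 -89.01171461]
 [623.82738482 -81.84899692]] [[389.32034731 202.37114357]
 [395.94070079 -85.13255613]
 [627.15351906 -84.05501958]]
1.0584919953054872 [483.73013425  58.63272726] [[1.6, -1.0], [1.0, -0.9], [-2.6, 1.9]]
0.7940710784214758 [486.80008407  59.62085937] [[-0.5, -0.9], [2.1, 1.5], [-1.6, -0.6]]
0.9261118185844143 [485.2652954   59.12687564] [[0.6, -1.0], [1.5, 0.3], [-2.1, 0.6]]
bolt1a [461. 162.] [453. 170.]
bolt1b [440. 110.] [441. 110.]
bolt2head [472. -31.] [471. -27.]
bolt2tip [451. -71.] [453. -72.]
pk1 [454.  74.] [454.  72.]
pk2 [460.   9.] [461.  10.]
offa [ 442. -165.] [ 438. -165.]
offb [ 430. -243.] [ 430. -253.]
tubeL [535. 442.] [538. 435.]
tubeR [573. 231.] [576. 233.]
s red [ 360  236   64   38 1515] [ 690. -235.   25.]
s blue [ 362  266   71   47 2115] [ 580. -304.   25.]
s yel [ 363  303   80   74 3823] [ 459. -380.   25.]
d red [ 317  252   63   45 1168] [ 681. -246.   25.]
d blue [ 286  277   68   53 2018] [ 572. -314.   25.]
d yel [ 251  305   70   49 1112] [ 459. -378.   25.]
```

```bash
sed -i '/^def fitplate/,$d' h.py
cat >> h.py <<'E'
def axes(yaw): # tool pointing down, tool y = world y turned ccw by yaw (deg)
    c,s=np.cos(np.radians(yaw)),np.sin(np.radians(yaw)); return np.array([[-c,-s,0],[-s,c,0],[0,0,-1.]]).T  # columns tool x,y,z
def here():
    s=get_state(); M=R.from_quat(s['tcp_rot']).as_matrix(); return np.array(s['tcp_pos']),np.degrees(np.arctan2(-M[0,1],M[1,1])),s
def plan(wps,start=None):
    """wps: (x,y,z,yaw,fingers[,maxstep]) moves or ('hold',n,fingers); prints rows of carry_out"""
    p,y,s=here() if start is None else (np.array(start[:3],float),start[3],None)
    rows=[]
    for w in wps:
        if w[0]=='hold': rows+=[([0,0,0],0,w[2])]*w[1]; continue
        t=np.array(w[:3],float);m=w[5] if len(w)>5 else 45
        n=max(1,int(np.ceil(max(np.linalg.norm(t-p)/m,abs(w[3]-y)/9.5-.05))));p0,y0=p.copy(),y
        for i in range(1,n+1):
            g=p0+(t-p0)*i/n; d=np.round(axes(y).T@(g-p)); p=p+axes(y)@d
            r=np.round(-(y0+(w[3]-y0)*i/n-y)); y=y-r; rows.append((d.astype(int).tolist(),int(r),w[4]))
    for k in range(0,len(rows),12):
        q=rows[k:k+12]; print('dp',str([a[0] for a in q]).replace(' ',''),'\nang',str([[0,0,a[1]] for a in q]).replace(' ',''),'\nf',[a[2] for a in q])
    print('end',p.round(1),round(float(y),1))
E
python3 -c "
from h import *
print(here()[:2]);plan([(490,-40,400,0,1,55)])"
```

```text
(array([170.14811203, 601.01901092, 241.61064141]), np.float64(-15.800761903449894))
dp [[-34,-38,-11],[-34,-38,-12],[-33,-39,-11],[-33,-40,-11],[-31,-41,-12],[-30,-41,-11],[-30,-42,-11],[-29,-42,-12],[-28,-43,-11],[-27,-43,-11],[-27,-44,-11],[-25,-44,-12]] 
ang [[0,0,-1],[0,0,-1],[0,0,-1],[0,0,-2],[0,0,-1],[0,0,-1],[0,0,-1],[0,0,-1],[0,0,-1],[0,0,-1],[0,0,-1],[0,0,-2]] 
f [1, 1, 1, 1, 1, 1, 1, 1, 1, 1, 1, 1]
dp [[-25,-45,-11],[-23,-45,-11]] 
ang [[0,0,-1],[0,0,-1]] 
f [1, 1]
end [489.8 -39.8 399.6] 0.2
```

Emit:
carry_out(dp=[[-34, -38, -11], [-34, -38, -12], [-33, -39, -11], [-33, -40, -11], [-31, -41, -12], [-30, -41, -11], [-30, -42, -11], [-29, -42, -12], [-28, -43, -11], [-27, -43, -11], [-27, -44, -11], [-25, -44, -12]], angular=[[0, 0, -1], [0, 0, -1], [0, 0, -1], [0, 0, -2], [0, 0, -1], [0, 0, -1], [0, 0, -1], [0, 0, -1], [0, 0, -1], [0, 0, -1], [0, 0, -1], [0, 0, -2]], fingers=[1, 1, 1, 1, 1, 1, 1, 1, 1, 1, 1, 1], grip_force=40)

```text
time: 1.65
tcp_pos: [444.2, 50.0, 378.6]
tcp_rot: [0.015, 1.0, -0.0, -0.0]
wrist_force: [1.5, 0.8, 0.2]
grip_width: 85.4
grip_force: 0.0
```

Emit:
carry_out(dp=[[-25, -45, -11], [-23, -45, -11], [0, 0, 0], [0, 0, 0]], angular=[[0, 0, -1], [0, 0, -1], [0, 0, 0], [0, 0, 0]], fingers=[1, 1, 1, 1])

```text
time: 2.15
tcp_pos: [489.5, -38.8, 399.8]
tcp_rot: [-0.002, 1.0, 0.0, -0.001]
wrist_force: [-0.1, 0.4, -0.3]
grip_width: 85.4
grip_force: 0.0
```

Run:
```python
from h import *
print(here()[:2]);w=snap('wrist','w1')
cv2.imwrite('pics/w1b.png',cv2.resize(w['frame'],(800,600),interpolation=cv2.INTER_CUBIC)[...,::-1])
```

```text
(array([489.50037577, -38.83104499, 399.82897023]), np.float64(0.19490721306886827))
```

View pics/w1b.png

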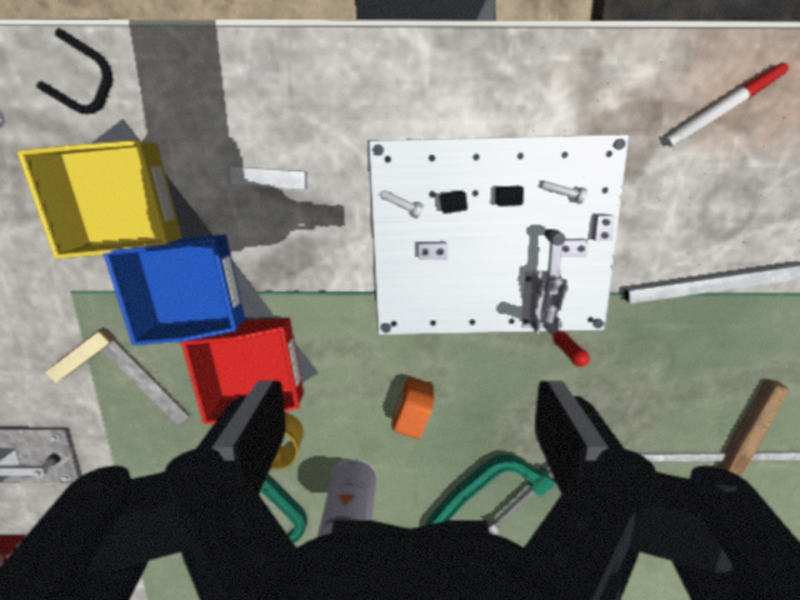

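The wrist view (scaled 1/0.7) shows everything from above. Plate corners are (369,142), (628,136), (606,334), (379,333). Bolt A runs from tail (383,194) to head (416,209), and bolt B from tail (541,183) to head (580,194). Packers are at (453,201) and (509,195), the offcut at (268,178), and the bins at left.

Run:
```python
from h import *
w=load('w1');W=lambda x,y,z:onz(w,(x+.5)*.7-.5,(y+.5)*.7-.5,z)[:2]
L=np.array([[-95,-145],[-95,145],[140,145],[140,-145]],float)
P=np.array([W(369,141,12),W(628,136,12),W(606,334,12),W(379,334,12)])
l=L-L.mean(0);p=P-P.mean(0);th=np.arctan2((l[:,0]*p[:,1]-l[:,1]*p[:,0]).sum(),(l*p).sum())
M=np.array([[np.cos(th),-np.sin(th)],[np.sin(th),np.cos(th)]]);o=P.mean(0)-M@L.mean(0)
print(P.round(1).tolist(),np.degrees(th),o,(P-(L@M.T+o)).round(1).tolist())
for n,x,y,z in [('Ahead',416,209,17),('Atail',383,194,17),('Bhead',580,194,17),('Btail',541,183,17),('tubeR',627,292,17),('tubefar',798,268,17),('loc1face',432,243,25),('end',603,216,25)]:print(n,W(x,y,z).round(1))
g=cv2.cvtColor(w['frame'],cv2.COLOR_RGB2GRAY);hsv=cv2.cvtColor(w['frame'],cv2.COLOR_RGB2HSV)
m=(g<45).astype(np.uint8)
k,lab,st,ce=cv2.connectedComponentsWithStats(m)
def rect(mm,z):
    c=max(cv2.findContours(mm,0,2)[0],key=cv2.contourArea)[:,0]
    q=np.array([onz(w,*u,z)[:2] for u in c],np.float32);return cv2.minAreaRect(q)
for i in range(1,k):
    if 100<st[i,4]<600 and 120<ce[i,1]<150 and 290<ce[i,0]<380: print('pk',st[i],rect((lab==i).astype(np.uint8),22))
sub=np.zeros_like(m);sub[112:138,155:220]=(g[112:138,155:220]>150);
print('off',rect(sub,12), sub.sum())
for c,(a,b) in dict(red=((0,150,60),(6,255,255)),blue=((105,130,40),(118,255,255)),yel=((22,150,80),(32,255,255))).items():
    mm=cv2.inRange(hsv,a,b);mm[300:]=0;mm[:,220:]=0;k,lab,st,ce=cv2.connectedComponentsWithStats(mm);i=1+st[1:,4].argmax();print(c,st[i],rect((lab==i).astype(np.uint8),50))
```

```text
[[395.3, -82.8], [388.8, 205.9], [627.4, 215.7], [628.5, -75.8]] 1.2681901280771655 [487.51728966  65.24944804] [[-0.4, -1.0], [-0.5, -2.3], [3.1, 2.4], [-2.2, 0.8]]
Ahead [469.5 -29.7]
Atail [452.6 -67.8]
Bhead [451.7 158.4]
Btail [439.7 112.4]
tubeR [569.3 231.1]
tubefar [538.  433.4]
loc1face [507.7 -10.8]
end [475.6 184.8]
pk [347 131  18  12 212] ((453.0296325683594, 74.84246826171875), (17.46445083618164, 28.634618759155273), 0.2394780069589615)
pk [308 134  18  14 199] ((460.2765197753906, 12.060287475585938), (19.58852767944336, 26.91229820251465), 9.515433311462402)
off ((435.9827575683594, -186.78314208984375), (39.50829315185547, 80.47979736328125), 0.2382916361093521) 1011
red [ 127  223   85   74 3511] ((664.7353515625, -239.2513427734375), (132.68356323242188, 134.67022705078125), 5.990262985229492)
blue [  73  165   98   76 5423] ((560.4739990234375, -305.28558349609375), (120.9693603515625, 140.93495178222656), 6.009767532348633)
yel [  13   99  110   81 6343] ((457.66680908203125, -370.7334289550781), (114.00333404541016, 140.30999755859375), 5.532598972320557)
```

Run:
```python
from h import *
w=load('w1');W=lambda x,y,z:onz(w,(x+.5)*.7-.5,(y+.5)*.7-.5,z)[:2]
for n,c in dict(yel=[(20,152),(153,142),(180,241),(57,257)],blue=[(106,253),(224,236),(243,327),(131,344)],red=[(183,342),(290,320),(301,410),(206,422)]).items():
    q=np.array([W(*u,z) for u,z in zip(c,(55,50,40,55))]);print(n,q.round().tolist(),q.mean(0).round(), (q[0]+q[3])/2)
print('off',[W(*u,12).round(1).tolist() for u in [(231,168),(231,182),(306,173),(306,188)]])
b=load('d0');hsv=cv2.cvtColor(b['frame'],cv2.COLOR_RGB2HSV)
print(here()[2]['q'].round(2))
plan([(436,-206,200,82,1,50),(436,-206,60,82,1,40),('hold',1,1)])
```

```text
yel [[409.0, -439.0], [398.0, -303.0], [504.0, -297.0], [519.0, -428.0]] [ 457. -367.] [ 464.00461064 -433.87639567]
blue [[515.0, -373.0], [496.0, -242.0], [608.0, -238.0], [624.0, -367.0]] [ 561. -305.] [ 569.41537722 -369.98251166]
red [[621.0, -305.0], [595.0, -177.0], [723.0, -176.0], [731.0, -293.0]] [ 668. -238.] [ 676.41110918 -298.94357745]
off [[424.9, -240.5], [440.3, -242.4], [430.0, -155.6], [446.7, -156.8]]
[-0.07  0.2   0.13  1.54 -0.03  1.41  1.64]
dp [[6,-19,22],[9,-17,22],[11,-16,23],[14,-14,22],[16,-11,22],[17,-9,22],[19,-6,22],[19,-3,23],[20,0,22],[0,0,35],[0,0,35],[0,0,35]] 
ang [[0,0,-9],[0,0,-9],[0,0,-9],[0,0,-9],[0,0,-9],[0,0,-9],[0,0,-10],[0,0,-9],[0,0,-9],[0,0,0],[0,0,0],[0,0,0]] 
f [1, 1, 1, 1, 1, 1, 1, 1, 1, 1, 1, 1]
dp [[0,0,35],[0,0,0]] 
ang [[0,0,0],[0,0,0]] 
f [1, 1]
end [ 436.4 -206.3   59.9] 82.3
```

Run:
```python
from h import *
plan([(436,-201,190,-96,-0.1,50),(436,-201,40,-96,-0.1,45),('hold',1,-.1)])
```

```text
dp [[5,-15,19],[3,-15,19],[0,-16,19],[-2,-15,19],[-5,-15,19],[-7,-14,19],[-8,-13,20],[-11,-11,19],[-12,-10,19],[-14,-8,19],[-14,-5,19],[0,0,37]] 
ang [[0,0,9],[0,0,9],[0,0,8],[0,0,9],[0,0,9],[0,0,9],[0,0,8],[0,0,9],[0,0,9],[0,0,9],[0,0,8],[0,0,0]] 
f [-0.1, -0.1, -0.1, -0.1, -0.1, -0.1, -0.1, -0.1, -0.1, -0.1, -0.1, -0.1]
dp [[0,0,38],[0,0,37],[0,0,38],[0,0,0]] 
ang [[0,0,0],[0,0,0],[0,0,0],[0,0,0]] 
f [-0.1, -0.1, -0.1, -0.1]
end [ 436.1 -200.8   39.9] -95.7
```

Emit:
carry_out(dp=[[5, -15, 19], [3, -15, 19], [0, -16, 19], [-2, -15, 19], [-5, -15, 19], [-7, -14, 19], [-8, -13, 20], [-11, -11, 19], [-12, -10, 19], [-14, -8, 19], [-14, -5, 19], [0, 0, 0]], angular=[[0, 0, 9], [0, 0, 9], [0, 0, 8], [0, 0, 9], [0, 0, 9], [0, 0, 9], [0, 0, 8], [0, 0, 9], [0, 0, 9], [0, 0, 9], [0, 0, 8], [0, 0, 0]], fingers=[-0.1, -0.1, -0.1, -0.1, -0.1, -0.1, -0.1, -0.1, -0.1, -0.1, -0.1, -0.1])

```text
time: 3.7
tcp_pos: [435.4, -200.9, 189.4]
tcp_rot: [0.742, 0.671, -0.001, -0.001]
wrist_force: [0.4, 0.4, 0.0]
grip_width: 38.8
grip_force: 0.0
```

Run:
```python
from h import *
print(here()[:2],here()[2]['q'].round(2));w=snap('wrist','w2')
cv2.imwrite('pics/w2b.png',cv2.resize(w['frame'],(800,600),interpolation=cv2.INTER_CUBIC)[...,::-1])
```

```text
(array([ 435.38428277, -200.91262437,  189.35926493]), np.float64(-95.74438899231988)) [ 0.03  0.37  0.49  1.95 -0.23  0.87  0.54]
```

View pics/w2b.png

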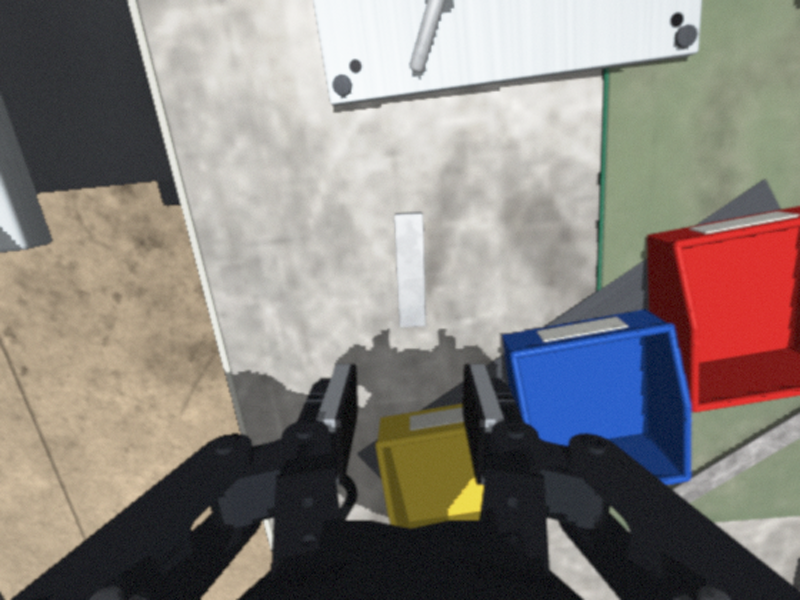

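The wrist view shows the offcut from (396,213)/(422,213) to (400,327)/(425,326), centred between the fingers. Bins are clear of the descent.

Run:
```python
from h import *
w=load('w2');W=lambda x,y,z:onz(w,(x+.5)*.7-.5,(y+.5)*.7-.5,z)[:2]
q=np.array([W(396,213,12),W(422,213,12),W(400,327,12),W(425,326,12)]);c=q.mean(0);d=q[:2].mean(0)-q[2:].mean(0)
print(q.round(1).tolist(),c,np.degrees(np.arctan2(-d[0],d[1])),np.linalg.norm(d))
for n,u in dict(b=[(502,334),(666,313),(690,480),(533,514)],r=[(648,236)]).items(): print(n,[W(*v,z).round().tolist() for v,z in zip(u,(36,36,55,55))])
for n,u in dict(Atail=(417,72)).items(): print(n,W(*u,17))
print('plate corner',W(333,104,12),W(699,48,12))
plan([(c[0],c[1],40,-94,-.1,45),(c[0],c[1],18,-94,-.1,11),('hold',1,-.1)])
```

```text
[[429.9, -157.1], [448.0, -158.9], [423.6, -242.4], [442.6, -243.5]] [ 436.03943669 -200.47636393] -3.9434962203616766 85.16549508988692
b [[496.0, -245.0], [609.0, -241.0], [627.0, -367.0], [511.0, -387.0]]
r [[593.0, -185.0]]
Atail [452.70971941 -71.24087811]
plate corner [396.92637778 -83.59090823] [629.1711761 -74.5652061]
dp [[0,0,38],[0,0,37],[0,0,38],[0,0,37],[0,0,7],[0,0,8],[0,0,7],[0,0,0]] 
ang [[0,0,0],[0,0,-1],[0,0,0],[0,0,-1],[0,0,0],[0,0,0],[0,0,0],[0,0,0]] 
f [-0.1, -0.1, -0.1, -0.1, -0.1, -0.1, -0.1, -0.1]
end [ 436.2 -200.6   18.2] -93.6
```

Emit:
carry_out(dp=[[0, 0, 38], [0, 0, 37], [0, 0, 38], [0, 0, 37], [0, 0, 8], [0, 0, 8], [0, 0, 5], [0, 0, 0], [0, 0, 0], [0, 0, 0], [0, 0, 0]], angular=[[0, 0, 0], [0, 0, -1], [0, 0, 0], [0, 0, -1], [0, 0, 0], [0, 0, 0], [0, 0, 0], [0, 0, 0], [0, 0, 0], [0, 0, 0], [0, 0, 0]], fingers=[-0.1, -0.1, -0.1, -0.1, -0.1, -0.1, -0.1, -0.1, -1, -1, -1], grip_force=60)

```text
time: 5.12
tcp_pos: [436.5, -202.0, 20.1]
tcp_rot: [0.73, 0.683, 0.0, 0.0]
wrist_force: [-0.3, 0.3, 6.0]
grip_width: 16.8
grip_force: 58.5
```

Emit:
carry_out(dp=[[0, 0, -20], [0, 0, -30], [0, 0, 0]], angular=[[0, 0, 0], [0, 0, 0], [0, 0, 0]], fingers=[-1, -1, -1])

```text
time: 5.5
tcp_pos: [437.4, -202.5, 71.1]
tcp_rot: [0.73, 0.683, 0.001, 0.002]
wrist_force: [0.1, 0.5, -1.1]
grip_width: 17.2
grip_force: 58.7
```

Run:
```python
from h import *
s=here();print(s[:2],s[2]['grip_width'],s[2]['wrist_force'],s[2]['grip_force']);w=snap('wrist','w3')
cv2.imwrite('pics/w3b.png',w['frame'][130:420,150:450,::-1])
```

```text
(array([ 437.38912749, -202.5359182 ,   71.11776909]), np.float64(-93.79920111471102)) 17.163723253740894 [ 0.12545172  0.45771302 -1.14940381] 58.74427914619446
```

View pics/w3b.png

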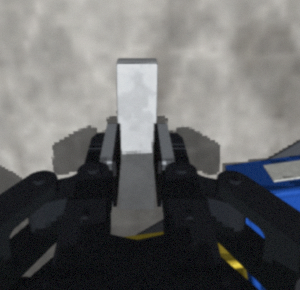

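Held by the middle. I'll drop it in the red bin, then go on to bolt A.

Run:
```python
from h import *
plan([(440,-203,125,-94,-1,50),(667,-240,125,-84,-1,50),(667,-240,45,-84,-1,40),('hold',1,-1),('hold',2,-.2),(667,-240,130,-84,-.2,45),(463,-53,190,-114,-.3,50),('hold',1,-.3)])
```

```text
dp [[0,2,-27],[-1,1,-28],[-4,46,0],[-6,45,0],[-8,46,0],[-9,45,0],[-11,45,0],[0,0,27],[0,0,26],[0,0,27],[0,0,0],[0,0,0]] 
ang [[0,0,0],[0,0,0],[0,0,-2],[0,0,-2],[0,0,-2],[0,0,-2],[0,0,-2],[0,0,0],[0,0,0],[0,0,0],[0,0,0],[0,0,0]] 
f [-1, -1, -1, -1, -1, -1, -1, -1, -1, -1, -1, -0.2]
dp [[0,0,0],[0,0,-42],[0,0,-43],[35,-30,-10],[32,-34,-10],[29,-36,-10],[25,-38,-10],[22,-41,-10],[19,-42,-10],[0,0,0]] 
ang [[0,0,0],[0,0,0],[0,0,0],[0,0,5],[0,0,5],[0,0,5],[0,0,5],[0,0,5],[0,0,5],[0,0,0]] 
f [-0.2, -0.2, -0.2, -0.3, -0.3, -0.3, -0.3, -0.3, -0.3, -0.3]
end [463.  -53.1 190.1] -113.8
```

Emit:
carry_out(dp=[[0, 2, -27], [-1, 1, -28], [-4, 46, 0], [-6, 45, 0], [-8, 46, 0], [-9, 45, 0], [-11, 45, 0], [0, 0, 27], [0, 0, 26], [0, 0, 27], [0, 0, 0]], angular=[[0, 0, 0], [0, 0, 0], [0, 0, -2], [0, 0, -2], [0, 0, -2], [0, 0, -2], [0, 0, -2], [0, 0, 0], [0, 0, 0], [0, 0, 0], [0, 0, 0]], fingers=[-1, -1, -1, -1, -1, -1, -1, -1, -1, -1, -1])

```text
time: 6.92
tcp_pos: [664.5, -239.2, 40.4]
tcp_rot: [0.668, 0.744, -0.001, -0.003]
wrist_force: [0.5, -0.0, -0.1]
grip_width: 16.6
grip_force: 59.0
```

Emit:
carry_out(dp=[[0, 0, 0], [0, 0, 0], [0, 0, -42], [0, 0, -43], [35, -30, -10], [32, -34, -10], [29, -36, -10], [25, -38, -10], [22, -41, -10], [19, -42, -10], [0, 0, 0]], angular=[[0, 0, 0], [0, 0, 0], [0, 0, 0], [0, 0, 0], [0, 0, 5], [0, 0, 5], [0, 0, 5], [0, 0, 5], [0, 0, 5], [0, 0, 5], [0, 0, 0]], fingers=[-0.2, -0.2, -0.2, -0.2, -0.3, -0.3, -0.3, -0.3, -0.3, -0.3, -0.3])

```text
time: 8.3
tcp_pos: [461.1, -50.5, 190.8]
tcp_rot: [0.837, 0.547, 0.001, -0.001]
wrist_force: [1.3, -0.1, 0.2]
grip_width: 30.1
grip_force: 0.0
```

Run:
```python
from h import *
s=here();print(s[:2],s[2]['q'].round(2));w=snap('wrist','w4')
cv2.imwrite('pics/w4b.png',cv2.resize(w['frame'],(800,600),interpolation=cv2.INTER_CUBIC)[...,::-1])
```

```text
(array([461.11890814, -50.45584142, 190.79001389]), np.float64(-113.63926009802294)) [-0.39  0.37  0.62  1.99 -0.28  0.86 -0.03]
```

View pics/w4b.png

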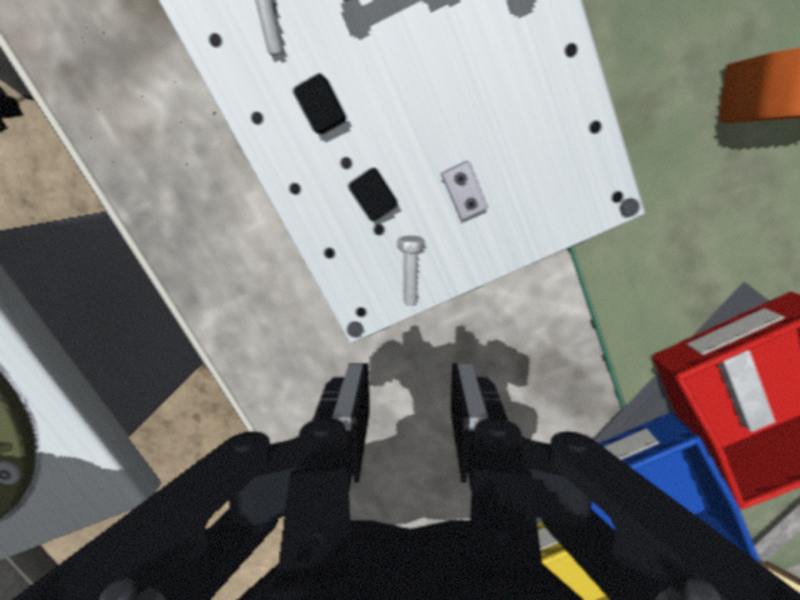

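The offcut sits in the red bin (748,390). Bolt A runs from (410,238) to (411,304) and is aligned with the fingers. Packers are at (320,103) and (373,194), and bolt B's tail is at (277,52).

```bash
cat >> h.py <<'E'
def V(w,x,y,z): return onz(w,(x+.5)*.7-.5,(y+.5)*.7-.5,z)[:2]
def blobs(w,mask,z,amin,amax,box=None):
    out=[]
    k,lab,st,ce=cv2.connectedComponentsWithStats(mask.astype(np.uint8))
    for i in range(1,k):
        if amin<st[i,4]<amax:
            c=cv2.findContours((lab==i).astype(np.uint8),0,1)[0][0][:,0]
            r=cv2.minAreaRect(np.array([onz(w,*u,z)[:2] for u in c],np.float32))
            if box is None or (box[0]<r[0][0]<box[1] and box[2]<r[0][1]<box[3]): out.append((np.round(r[0],1).tolist(),np.round(r[1],1).tolist(),round(r[2],1)))
    return out
E
python3 - <<'E'
from h import *
w=load('w4')
h,t=V(w,410,238,20),V(w,411,304,17);d=h-t;c=(h+t)/2;print(h,t,c,np.linalg.norm(d),np.degrees(np.arctan2(-d[0],d[1])))
g=cv2.cvtColor(w['frame'],cv2.COLOR_RGB2GRAY);print(blobs(w,g<40,32,150,3000,(400,560,-80,200)))
plan([(c[0],c[1],60,-114,-.3,45),(c[0],c[1],33,-114,-.3,14),('hold',1,-.3),('hold',3,-1),(c[0],c[1],130,-114,-1,40)])
E
```

```text
[472.02024113 -25.64987895] [452.90683152 -71.28549375] [462.46353632 -48.46768635] 49.47657794499476 -22.725232376256063
[([455.3, 73.3], [19.4, 29.1], 3.4), ([462.5, 11.7], [19.5, 26.9], 9.2)]
dp [[1,-1,44],[1,0,43],[1,-1,44],[0,0,13],[0,0,14],[0,0,0],[0,0,0],[0,0,0],[0,0,0],[0,0,-32],[0,0,-33],[0,0,-32]] 
ang [[0,0,0],[0,0,0],[0,0,0],[0,0,0],[0,0,0],[0,0,0],[0,0,0],[0,0,0],[0,0,0],[0,0,0],[0,0,0],[0,0,0]] 
f [-0.3, -0.3, -0.3, -0.3, -0.3, -0.3, -1, -1, -1, -1, -1, -1]
end [462.  -48.4 129.7] -113.6
```

Emit:
carry_out(dp=[[1, -1, 44], [1, 0, 43], [1, -1, 44], [0, 0, 13], [0, 0, 13], [0, 0, 0], [0, 0, 0], [0, 0, 0], [0, 0, 0], [0, 0, -32], [0, 0, -33], [0, 0, -32]], angular=[[0, 0, 0], [0, 0, 0], [0, 0, 0], [0, 0, 0], [0, 0, 0], [0, 0, 0], [0, 0, 0], [0, 0, 0], [0, 0, 0], [0, 0, 0], [0, 0, 0], [0, 0, 0]], fingers=[-0.3, -0.3, -0.3, -0.3, -0.3, -0.3, -1, -1, -1, -1, -1, -1])

```text
time: 9.85
tcp_pos: [461.9, -49.4, 131.0]
tcp_rot: [0.838, 0.546, 0.0, 0.0]
wrist_force: [1.0, -0.1, -0.6]
grip_width: 0.1
grip_force: 0.0
```

Run:
```python
from h import *
s=here();print(s[:2],s[2]['grip_width'],s[2]['grip_force'],s[2]['wrist_force'])
print('blue');plan([(561,-306,125,-94,-1,50),(561,-306,50,-94,-1,40),('hold',1,-1),('hold',2,-.4),(561,-306,130,-94,-.4,45),(464,10,140,-10,-.05,50),('hold',1,-.05)])
```

```text
(array([461.91291054, -49.40669778, 131.02077068]), np.float64(-113.79096782248158)) 0.09247122482417525 0.0 [ 1.04648836 -0.09746952 -0.5854484 ]
blue
dp [[-32,32,1],[-35,31,1],[-36,28,1],[-37,26,1],[-39,25,1],[-40,22,1],[0,0,38],[0,0,37],[0,0,0],[0,0,0],[0,0,0],[0,0,-40]] 
ang [[0,0,-3],[0,0,-4],[0,0,-3],[0,0,-3],[0,0,-3],[0,0,-4],[0,0,0],[0,0,0],[0,0,0],[0,0,0],[0,0,0],[0,0,0]] 
f [-1, -1, -1, -1, -1, -1, -1, -1, -1, -0.4, -0.4, -0.4]
dp [[0,0,-40],[34,-13,-1],[36,-8,-1],[37,-1,-1],[36,5,-1],[36,10,-2],[33,16,-1],[30,21,-1],[26,25,-1],[22,30,-1],[0,0,0]] 
ang [[0,0,0],[0,0,-9],[0,0,-10],[0,0,-9],[0,0,-9],[0,0,-10],[0,0,-9],[0,0,-9],[0,0,-9],[0,0,-10],[0,0,0]] 
f [-0.4, -0.05, -0.05, -0.05, -0.05, -0.05, -0.05, -0.05, -0.05, -0.05, -0.05]
end [464.1  10.3 140. ] -9.8
```

Missed, presumably too high. Looking numerically where the bolt is now.

Run:
```python
from h import *
w=snap('wrist','w5')
cv2.imwrite('pics/w5b.png',w['frame'][100:420,150:450,::-1])
```

```text
(no output)
```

View pics/w5b.png

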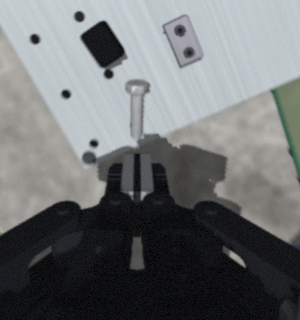

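The bolt is unmoved: head at (288,184), tail at (287,237). I'll descend deeper.

Run:
```python
from h import *
w=load('w5');h,t=onz(w,288,181,20)[:2],onz(w,287,238,17)[:2];d=h-t;c=(h+t)/2;print(c,np.linalg.norm(d),np.degrees(np.arctan2(-d[0],d[1])))
```

```text
[462.47228207 -49.63856656] 51.37600801617303 -24.619247489578672
```

Emit:
carry_out(dp=[[0, 0, 35], [0, 0, 35], [0, 0, 20], [0, 0, 10], [0, 0, 5], [0, 0, 0], [0, 0, 0], [0, 0, 0], [0, 0, 0]], angular=[[0, 0, 0], [0, 0, 0], [0, 0, 0], [0, 0, 0], [0, 0, 0], [0, 0, 0], [0, 0, 0], [0, 0, 0], [0, 0, 0]], fingers=[-0.3, -0.3, -0.3, -0.3, -0.3, -0.3, -1, -1, -1])

```text
time: 11.02
tcp_pos: [462.3, -49.5, 24.8]
tcp_rot: [0.838, 0.546, 0.001, 0.0]
wrist_force: [-0.3, -0.7, 5.4]
grip_width: 7.3
grip_force: 58.9
```

Run:
```python
from h import *
plan([(462,-49,130,-114,-1,45),(561,-306,125,-94,-1,50),(561,-306,40,-94,-1,43),('hold',1,-1)])
plan([('hold',2,-.4),(561,-306,130,-94,-.4,45),(462,11,140,-10,-.05,50),('hold',1,-.05)],(561,-306,40,-94))
```

```text
dp [[0,0,-35],[0,0,-35],[0,0,-35],[-32,32,1],[-35,31,1],[-36,28,0],[-37,26,1],[-39,24,1],[-41,22,1],[0,0,42],[0,0,43],[0,0,0]] 
ang [[0,0,0],[0,0,0],[0,0,0],[0,0,-3],[0,0,-4],[0,0,-3],[0,0,-3],[0,0,-4],[0,0,-3],[0,0,0],[0,0,0],[0,0,0]] 
f [-1, -1, -1, -1, -1, -1, -1, -1, -1, -1, -1, -1]
end [ 561.3 -306.2   39.8] -93.8
dp [[0,0,0],[0,0,0],[0,0,-45],[0,0,-45],[34,-13,-1],[36,-8,-1],[37,-2,-1],[37,5,-1],[36,10,-2],[33,16,-1],[30,20,-1],[27,26,-1]] 
ang [[0,0,0],[0,0,0],[0,0,0],[0,0,0],[0,0,-9],[0,0,-10],[0,0,-9],[0,0,-9],[0,0,-10],[0,0,-9],[0,0,-9],[0,0,-10]] 
f [-0.4, -0.4, -0.4, -0.4, -0.05, -0.05, -0.05, -0.05, -0.05, -0.05, -0.05, -0.05]
dp [[22,30,-1],[0,0,0]] 
ang [[0,0,-9],[0,0,0]] 
f [-0.05, -0.05]
end [461.9  11.3 140. ] -10.0
```

Emit:
carry_out(dp=[[0, 0, -35], [0, 0, -35], [0, 0, -35], [-32, 32, 1], [-35, 31, 1], [-36, 28, 0], [-37, 26, 1], [-39, 24, 1], [-41, 22, 1], [0, 0, 42], [0, 0, 43], [0, 0, 0]], angular=[[0, 0, 0], [0, 0, 0], [0, 0, 0], [0, 0, -3], [0, 0, -4], [0, 0, -3], [0, 0, -3], [0, 0, -4], [0, 0, -3], [0, 0, 0], [0, 0, 0], [0, 0, 0]], fingers=[-1, -1, -1, -1, -1, -1, -1, -1, -1, -1, -1, -1])

```text
time: 12.52
tcp_pos: [558.6, -304.6, 36.0]
tcp_rot: [0.73, 0.683, -0.001, -0.003]
wrist_force: [-0.3, 0.1, -0.2]
grip_width: 7.1
grip_force: 58.9
```

Run:
```python
from h import *
print(here()[2]['grip_width'])
plan([('hold',2,-.4),(561,-306,130,-94,-.4,45),(463,11,140,-81,-.05,55),('hold',1,-.05)])
```

```text
7.098649446292996
dp [[0,0,0],[0,0,0],[0,1,-31],[-1,1,-32],[0,0,-31],[44,-17,-1],[45,-15,-2],[45,-14,-1],[46,-13,-2],[46,-11,-1],[46,-10,-2],[47,-8,-1]] 
ang [[0,0,0],[0,0,0],[0,0,0],[0,0,0],[0,0,0],[0,0,-2],[0,0,-2],[0,0,-1],[0,0,-2],[0,0,-2],[0,0,-2],[0,0,-2]] 
f [-0.4, -0.4, -0.4, -0.4, -0.4, -0.05, -0.05, -0.05, -0.05, -0.05, -0.05, -0.05]
dp [[0,0,0]] 
ang [[0,0,0]] 
f [-0.05]
end [463.3  11.2 140. ] -80.8
```

Emit:
carry_out(dp=[[0, 0, 0], [0, 0, 0], [0, 1, -31], [-1, 1, -32], [0, 0, -31], [44, -17, -1], [45, -15, -2], [45, -14, -1], [46, -13, -2], [46, -11, -1], [46, -10, -2], [47, -8, -1]], angular=[[0, 0, 0], [0, 0, 0], [0, 0, 0], [0, 0, 0], [0, 0, 0], [0, 0, -2], [0, 0, -2], [0, 0, -1], [0, 0, -2], [0, 0, -2], [0, 0, -2], [0, 0, -2]], fingers=[-0.4, -0.4, -0.4, -0.4, -0.4, -0.05, -0.05, -0.05, -0.05, -0.05, -0.05, -0.05])

```text
time: 14.02
tcp_pos: [465.8, 11.0, 145.0]
tcp_rot: [0.648, 0.762, 0.001, 0.001]
wrist_force: [0.9, -0.1, 0.2]
grip_width: 41.0
grip_force: 0.0
```

Emit:
carry_out(dp=[[0, 0, 0], [0, 0, 0]], angular=[[0, 0, 0], [0, 0, 0]], fingers=[-0.05, -0.05])

```text
time: 14.28
tcp_pos: [466.3, 9.3, 144.5]
tcp_rot: [0.648, 0.762, 0.001, 0.001]
wrist_force: [-0.6, 0.7, 0.1]
grip_width: 40.6
grip_force: 0.0
```

Run:
```python
from h import *
s=here();print(s[:2],s[2]['grip_width']);w=snap('wrist','w6')
g=cv2.cvtColor(w['frame'],cv2.COLOR_RGB2GRAY);b=blobs(w,g<40,32,150,5000,(400,560,-80,200));print(b)
b=min(b,key=lambda q:abs(q[0][1]-11));x,y=b[0]
print('yel');plan([(x,y,60,-81,-.05,45),(x,y,29,-81,-.05,12),('hold',1,-.05),('hold',3,-1),(x,y,130,-81,-1,45)])
plan([(458,-370,125,-84,-1,50),(458,-370,48,-84,-1,43),('hold',1,-1)],(x,y,130,-81))
```

```text
(array([466.30708482,   9.31055939, 144.45736746]), np.float64(-80.79527202573196)) 40.648913239234204
[([453.7, 75.8], [19.3, 28.9], 2.4), ([459.3, 12.6], [22.1, 35.0], 9.2)]
yel
dp [[2,-3,42],[3,-3,42],[0,0,10],[0,0,11],[0,0,10],[0,0,0],[0,0,0],[0,0,0],[0,0,0],[0,0,-34],[0,0,-33],[0,0,-34]] 
ang [[0,0,0],[0,0,0],[0,0,0],[0,0,0],[0,0,0],[0,0,0],[0,0,0],[0,0,0],[0,0,0],[0,0,0],[0,0,0],[0,0,0]] 
f [-0.05, -0.05, -0.05, -0.05, -0.05, -0.05, -1, -1, -1, -1, -1, -1]
end [459.6  12.7 130.2] -80.9
dp [[-47,-8,1],[-47,-7,0],[-48,-7,1],[-47,-7,0],[-47,-7,1],[-48,-6,1],[-47,-6,0],[-48,-5,1],[0,0,38],[0,0,39],[0,0,0]] 
ang [[0,0,0],[0,0,1],[0,0,0],[0,0,0],[0,0,1],[0,0,0],[0,0,1],[0,0,0],[0,0,0],[0,0,0],[0,0,0]] 
f [-1, -1, -1, -1, -1, -1, -1, -1, -1, -1, -1]
end [ 457.9 -370.1   48. ] -84.0
```

Emit:
carry_out(dp=[[2, -3, 42], [2, -3, 42], [0, 0, 10], [0, 0, 11], [0, 0, 10], [0, 0, 0], [0, 0, 0], [0, 0, 0], [0, 0, 0], [0, 0, -34], [0, 0, -33], [0, 0, -34]], angular=[[0, 0, 0], [0, 0, 0], [0, 0, 0], [0, 0, 0], [0, 0, 0], [0, 0, 0], [0, 0, 0], [0, 0, 0], [0, 0, 0], [0, 0, 0], [0, 0, 0], [0, 0, 0]], fingers=[-0.05, -0.05, -0.05, -0.05, -0.05, -0.05, -1, -1, -1, -1, -1, -1])

```text
time: 15.82
tcp_pos: [458.8, 12.7, 130.5]
tcp_rot: [0.648, 0.762, -0.0, 0.0]
wrist_force: [0.6, 0.2, -0.4]
grip_width: 20.3
grip_force: 58.8
```

Emit:
carry_out(dp=[[-47, -8, 1], [-47, -7, 0], [-48, -7, 1], [-47, -7, 0], [-47, -7, 1], [-48, -6, 1], [-47, -6, 0], [-48, -5, 1], [0, 0, 38], [0, 0, 37], [0, 0, 0]], angular=[[0, 0, 0], [0, 0, 1], [0, 0, 0], [0, 0, 0], [0, 0, 1], [0, 0, 0], [0, 0, 1], [0, 0, 0], [0, 0, 0], [0, 0, 0], [0, 0, 0]], fingers=[-1, -1, -1, -1, -1, -1, -1, -1, -1, -1, -1])

```text
time: 17.2
tcp_pos: [457.4, -368.7, 47.2]
tcp_rot: [0.668, 0.744, -0.0, -0.003]
wrist_force: [0.2, 0.2, 0.4]
grip_width: 20.5
grip_force: 58.8
```

Run:
```python
from h import *
s=here();print(s[:2],s[2]['grip_width'],s[2]['grip_force'])
plan([('hold',2,0),(458,-370,130,-84,0,45),(455,74,140,-87,-.05,58),('hold',1,-.05)])
```

```text
(array([ 457.42009646, -368.66366032,   47.17846626]), np.float64(-83.80462068989718)) 20.49334681707948 58.8072395324707
dp [[0,0,0],[0,0,0],[-1,0,-41],[0,0,-42],[55,6,-1],[55,5,-1],[56,5,-2],[55,5,-1],[55,3,-1],[56,4,-1],[55,4,-2],[55,3,-1]] 
ang [[0,0,0],[0,0,0],[0,0,0],[0,0,0],[0,0,0],[0,0,1],[0,0,0],[0,0,1],[0,0,0],[0,0,0],[0,0,1],[0,0,0]] 
f [0, 0, 0, 0, -0.05, -0.05, -0.05, -0.05, -0.05, -0.05, -0.05, -0.05]
dp [[0,0,0]] 
ang [[0,0,0]] 
f [-0.05]
end [455.3  73.8 140.2] -86.8
```

Emit:
carry_out(dp=[[0, 0, 0], [0, 0, 0], [-1, 0, -41], [0, 0, -42], [55, 6, -1], [55, 5, -1], [56, 5, -2], [55, 5, -1], [55, 3, -1], [56, 4, -1], [55, 4, -2], [55, 3, -1]], angular=[[0, 0, 0], [0, 0, 0], [0, 0, 0], [0, 0, 0], [0, 0, 0], [0, 0, 1], [0, 0, 0], [0, 0, 1], [0, 0, 0], [0, 0, 0], [0, 0, 1], [0, 0, 0]], fingers=[0, 0, 0, 0, -0.05, -0.05, -0.05, -0.05, -0.05, -0.05, -0.05, -0.05])

```text
time: 18.7
tcp_pos: [457.2, 74.3, 143.8]
tcp_rot: [0.687, 0.727, 0.001, 0.001]
wrist_force: [0.6, -0.0, -0.2]
grip_width: 40.4
grip_force: 0.0
```

Emit:
carry_out(dp=[[0, 0, 0], [0, 0, 0]], angular=[[0, 0, 0], [0, 0, 0]], fingers=[-0.05, -0.05])

```text
time: 18.95
tcp_pos: [457.0, 72.2, 143.2]
tcp_rot: [0.687, 0.727, 0.001, 0.001]
wrist_force: [0.2, -0.6, -0.2]
grip_width: 40.7
grip_force: 0.0
```

Run:
```python
from h import *
s=here();print(s[:2],s[2]['grip_width']);w=snap('wrist','w7')
g=cv2.cvtColor(w['frame'],cv2.COLOR_RGB2GRAY);b=blobs(w,g<40,32,150,5000,(380,560,-80,200));print(b)
b=min(b,key=lambda q:abs(q[0][1]-74));x,y=b[0];x+=.8
plan([(x,y,60,-87,-.05,45),(x,y,29,-87,-.05,12),('hold',1,-.05),('hold',3,-1),(x,y,130,-87,-1,45)])
plan([(458,-370,125,-84,-1,56),(458,-370,48,-84,-1,43),('hold',1,-1)],(x,y,130,-87))
```

```text
(array([457.01189023,  72.17928404, 143.18952033]), np.float64(-86.759194170286)) 40.700569120788195
[([453.4, 79.0], [18.5, 32.0], 3.3)]
dp [[4,-1,42],[4,-1,41],[0,0,10],[0,0,11],[0,0,10],[0,0,0],[0,0,0],[0,0,0],[0,0,0],[0,0,-34],[0,0,-33],[0,0,-34]] 
ang [[0,0,0],[0,0,0],[0,0,0],[0,0,0],[0,0,0],[0,0,0],[0,0,0],[0,0,0],[0,0,0],[0,0,0],[0,0,0],[0,0,0]] 
f [-0.05, -0.05, -0.05, -0.05, -0.05, -0.05, -1, -1, -1, -1, -1, -1]
end [454.6  79.2 130.1] -86.9
dp [[-50,-2,1],[-50,-2,0],[-49,-3,1],[-50,-3,0],[-50,-4,1],[-50,-3,0],[-50,-4,1],[-49,-4,0],[-50,-5,1],[0,0,38],[0,0,39],[0,0,0]] 
ang [[0,0,0],[0,0,-1],[0,0,0],[0,0,0],[0,0,-1],[0,0,0],[0,0,0],[0,0,-1],[0,0,0],[0,0,0],[0,0,0],[0,0,0]] 
f [-1, -1, -1, -1, -1, -1, -1, -1, -1, -1, -1, -1]
end [ 458.1 -370.    48. ] -84.0
```

Emit:
carry_out(dp=[[2, -1, 42], [2, -1, 41], [0, 0, 10], [0, 0, 11], [0, 0, 10], [0, 0, 0], [0, 0, 0], [0, 0, 0], [0, 0, 0], [0, 0, -34], [0, 0, -33], [0, 0, -34]], angular=[[0, 0, 0], [0, 0, 0], [0, 0, 0], [0, 0, 0], [0, 0, 0], [0, 0, 0], [0, 0, 0], [0, 0, 0], [0, 0, 0], [0, 0, 0], [0, 0, 0], [0, 0, 0]], fingers=[-0.05, -0.05, -0.05, -0.05, -0.05, -0.05, -1, -1, -1, -1, -1, -1])

```text
time: 20.5
tcp_pos: [454.3, 76.3, 130.5]
tcp_rot: [0.687, 0.727, 0.0, 0.0]
wrist_force: [0.1, 0.4, -0.0]
grip_width: 20.2
grip_force: 58.8
```

Emit:
carry_out(dp=[[-50, -2, 1], [-50, -2, 0], [-49, -3, 1], [-50, -3, 0], [-50, -4, 1], [-50, -3, 0], [-50, -4, 1], [-49, -4, 0], [-47, -5, 1], [0, 0, 38], [0, 0, 37], [0, 0, 0]], angular=[[0, 0, 0], [0, 0, -1], [0, 0, 0], [0, 0, 0], [0, 0, -1], [0, 0, 0], [0, 0, 0], [0, 0, -1], [0, 0, 0], [0, 0, 0], [0, 0, 0], [0, 0, 0]], fingers=[-1, -1, -1, -1, -1, -1, -1, -1, -1, -1, -1, -1])

```text
time: 22.0
tcp_pos: [458.2, -368.4, 47.2]
tcp_rot: [0.668, 0.744, -0.0, -0.003]
wrist_force: [0.5, 0.8, 0.4]
grip_width: 20.8
grip_force: 58.8
```

Run:
```python
from h import *
s=here();print(s[:2],s[2]['grip_width'],s[2]['grip_force'])
plan([('hold',2,0),(458,-370,130,-84,0,45),(440,110,170,-104,-.3,58),('hold',2,-.3)])
```

```text
(array([ 458.21308936, -368.42110721,   47.18561863]), np.float64(-83.80269671991843)) 20.841985653672282 58.80827486515045
dp [[0,0,0],[0,0,0],[-1,0,-41],[-1,0,-42],[53,4,-4],[54,2,-5],[53,0,-4],[53,-3,-5],[54,-5,-4],[53,-6,-5],[52,-9,-4],[53,-11,-4]] 
ang [[0,0,0],[0,0,0],[0,0,0],[0,0,0],[0,0,2],[0,0,2],[0,0,3],[0,0,2],[0,0,2],[0,0,2],[0,0,3],[0,0,2]] 
f [0, 0, 0, 0, -0.3, -0.3, -0.3, -0.3, -0.3, -0.3, -0.3, -0.3]
dp [[51,-13,-5],[0,0,0],[0,0,0]] 
ang [[0,0,2],[0,0,0],[0,0,0]] 
f [-0.3, -0.3, -0.3]
end [439.7 109.6 170.2] -103.8
```

Emit:
carry_out(dp=[[0, 0, 0], [0, 0, 0], [-1, 0, -41], [-1, 0, -42], [53, 4, -4], [54, 2, -5], [53, 0, -4], [53, -3, -5], [54, -5, -4], [53, -6, -5], [52, -9, -4], [53, -11, -4]], angular=[[0, 0, 0], [0, 0, 0], [0, 0, 0], [0, 0, 0], [0, 0, 2], [0, 0, 2], [0, 0, 3], [0, 0, 2], [0, 0, 2], [0, 0, 2], [0, 0, 3], [0, 0, 2]], fingers=[0, 0, 0, 0, -0.3, -0.3, -0.3, -0.3, -0.3, -0.3, -0.3, -0.3])

```text
time: 23.5
tcp_pos: [443.6, 57.4, 168.8]
tcp_rot: [0.777, 0.63, 0.001, 0.0]
wrist_force: [0.6, -0.3, -0.0]
grip_width: 30.0
grip_force: 0.0
```

Emit:
carry_out(dp=[[51, -13, -5], [0, 0, 0], [0, 0, 0]], angular=[[0, 0, 2], [0, 0, 0], [0, 0, 0]], fingers=[-0.3, -0.3, -0.3])

```text
time: 23.88
tcp_pos: [441.2, 107.8, 173.1]
tcp_rot: [0.787, 0.617, 0.001, 0.0]
wrist_force: [-0.1, -0.4, -0.1]
grip_width: 30.2
grip_force: 0.0
```

Run:
```python
from h import *
s=here();print(s[:2],s[2]['q'].round(2));w=snap('wrist','w8')
cv2.imwrite('pics/w8b.png',cv2.resize(w['frame'],(800,600),interpolation=cv2.INTER_CUBIC)[...,::-1])
```

```text
(array([441.23891018, 107.83901359, 173.08316879]), np.float64(-103.75738738475181)) [-0.71  0.37  0.57  2.04 -0.28  0.8  -0.22]
```

View pics/w8b.png

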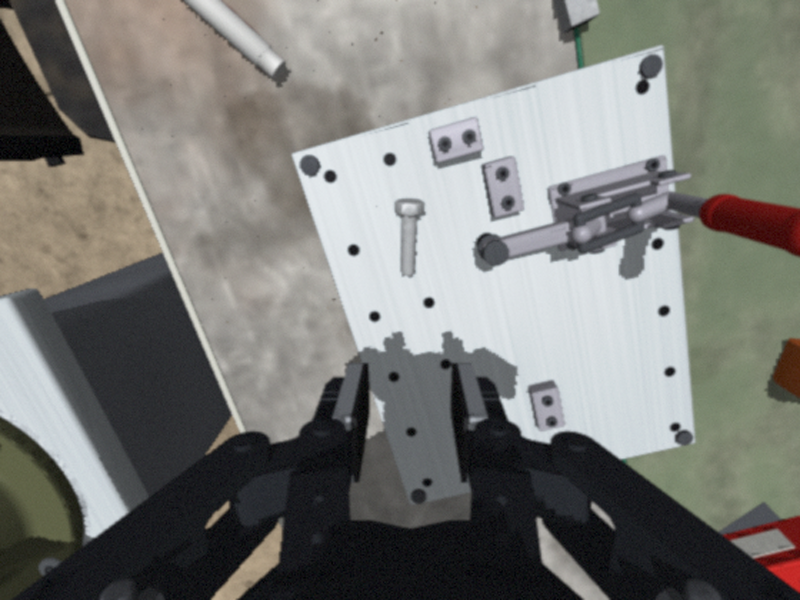

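The plate holds only bolt B now: head (410,200), tail (408,276). The clamp foot (492,248) is clear of the fingers.

Run:
```python
from h import *
w=load('w8')
h,t=V(w,410,199,20),V(w,408,277,17);d=h-t;c=(h+t)/2;print(c,np.linalg.norm(d),np.degrees(np.arctan2(-d[0],d[1])))
print([V(w,*u,12).round(1).tolist() for u in [(292,153),(662,46),(694,443)]])
print('loc2',V(w,484,165,25),V(w,491,217,25),'loc1',V(w,530,386,25),V(w,536,430,25),'stop',V(w,434,164,25),V(w,483,151,25),'tubeend',V(w,575,25,17))
y=np.degrees(np.arctan2(-d[0],d[1]))-90
plan([(*c,60,y,-.3,45),(*c,25.5,y,-.3,12),('hold',1,-.3),('hold',3,-1)])
plan([(*c,130,y,-1,45),(561,-312,125,-94,-1,55),(561,-312,42,-94,-1,43),('hold',1,-1)],(*c,25.5,y))
```

```text
[447.84076874 135.85719879] 52.26036891483567 -15.184814879996393
[[388.6, 205.8], [620.3, 211.1], [627.6, -76.1]]
loc2 [503.51054121 170.58047882] [501.97090909 138.5269668 ] loc1 [507.4345289   13.07462643] [506.10009316 -24.64880765] stop [473.9711157  178.38788584] [504.42655971 178.69843771] tubeend [569.72236824 233.34633464]
dp [[10,0,38],[10,0,37],[9,-1,38],[0,0,11],[0,0,12],[0,0,11],[0,0,0],[0,0,0],[0,0,0],[0,0,0]] 
ang [[0,0,0],[0,0,1],[0,0,0],[0,0,0],[0,0,0],[0,0,0],[0,0,0],[0,0,0],[0,0,0],[0,0,0]] 
f [-0.3, -0.3, -0.3, -0.3, -0.3, -0.3, -0.3, -1, -1, -1]
end [447.4 135.5  26. ] -104.9
dp [[0,0,-35],[0,0,-35],[0,0,-34],[-45,25,0],[-45,25,1],[-45,23,0],[-47,22,1],[-47,21,0],[-47,21,1],[-47,19,0],[-48,18,1],[-49,17,0]] 
ang [[0,0,0],[0,0,0],[0,0,0],[0,0,-1],[0,0,-1],[0,0,-2],[0,0,-1],[0,0,-1],[0,0,-1],[0,0,-2],[0,0,-1],[0,0,-1]] 
f [-1, -1, -1, -1, -1, -1, -1, -1, -1, -1, -1, -1]
dp [[0,0,42],[0,0,42],[0,0,0]] 
ang [[0,0,0],[0,0,0],[0,0,0]] 
f [-1, -1, -1]
end [ 560.9 -312.3   41.5] -94.2
```

Emit:
carry_out(dp=[[10, 0, 38], [10, 0, 37], [9, -1, 38], [0, 0, 11], [0, 0, 12], [0, 0, 11], [0, 0, 0], [0, 0, 0], [0, 0, 0], [0, 0, 0]], angular=[[0, 0, 0], [0, 0, 1], [0, 0, 0], [0, 0, 0], [0, 0, 0], [0, 0, 0], [0, 0, 0], [0, 0, 0], [0, 0, 0], [0, 0, 0]], fingers=[-0.3, -0.3, -0.3, -0.3, -0.3, -0.3, -0.3, -1, -1, -1])

```text
time: 25.18
tcp_pos: [447.5, 136.6, 25.8]
tcp_rot: [0.792, 0.61, 0.0, 0.0]
wrist_force: [0.1, -0.9, 4.5]
grip_width: 7.3
grip_force: 58.8
```

Emit:
carry_out(dp=[[0, 0, -35], [0, 0, -35], [0, 0, -34], [-45, 25, 0], [-45, 25, 1], [-45, 23, 0], [-47, 22, 1], [-47, 21, 0], [-47, 21, 1], [-47, 19, 0], [-48, 18, 1], [-49, 17, 0]], angular=[[0, 0, 0], [0, 0, 0], [0, 0, 0], [0, 0, -1], [0, 0, -1], [0, 0, -2], [0, 0, -1], [0, 0, -1], [0, 0, -1], [0, 0, -2], [0, 0, -1], [0, 0, -1]], fingers=[-1, -1, -1, -1, -1, -1, -1, -1, -1, -1, -1, -1])

```text
time: 26.68
tcp_pos: [563.5, -311.9, 125.1]
tcp_rot: [0.73, 0.684, 0.0, -0.0]
wrist_force: [0.9, 0.8, -0.5]
grip_width: 7.3
grip_force: 58.9
```

Emit:
carry_out(dp=[[0, 0, 42], [0, 0, 42], [0, 0, 0]], angular=[[0, 0, 0], [0, 0, 0], [0, 0, 0]], fingers=[-1, -1, -1])

```text
time: 27.05
tcp_pos: [561.4, -309.6, 38.6]
tcp_rot: [0.73, 0.683, -0.001, -0.003]
wrist_force: [0.3, 0.9, 0.6]
grip_width: 7.3
grip_force: 60.6
```

Run:
```python
from h import *
p,y,s=here();plan([('hold',2,-.4),(*p[:2],140,y,-.4,50),(480,60,300,0,.0,55),('hold',2,0)])
# handle: 2-view triangulation of red tip from s0,d0
a=load('s0');b=load('d0')
def red(d,box):
    h=cv2.cvtColor(d['frame'],cv2.COLOR_RGB2HSV);m=(cv2.inRange(h,(0,140,70),(8,255,255))|cv2.inRange(h,(172,140,70),(180,255,255)))>0
    q=np.zeros_like(m);q[box[1]:box[3],box[0]:box[2]]=m[box[1]:box[3],box[0]:box[2]];ys,xs=np.nonzero(q);return xs.mean(),ys.mean(),xs.min(),xs.max(),ys.min(),ys.max()
ra=red(a,(245,165,275,205));rb=red(b,(262,160,285,195));print(ra,rb)
o1,r1=ray(a,*ra[:2]);o2,r2=ray(b,*rb[:2]);r1/=np.linalg.norm(r1);r2/=np.linalg.norm(r2)
t=np.linalg.lstsq(np.c_[r1,-r2],o2-o1,rcond=None)[0];print(o1+r1*t[0],o2+r2*t[1])
```

```text
dp [[0,0,0],[0,0,0],[0,0,-34],[0,0,-34],[0,0,-33],[36,-11,-16],[38,-4,-16],[38,1,-16],[37,8,-16],[35,14,-16],[32,19,-16],[29,25,-16]] 
ang [[0,0,0],[0,0,0],[0,0,0],[0,0,0],[0,0,0],[0,0,-9],[0,0,-10],[0,0,-9],[0,0,-10],[0,0,-9],[0,0,-9],[0,0,-10]] 
f [-0.4, -0.4, -0.4, -0.4, -0.4, 0.0, 0.0, 0.0, 0.0, 0.0, 0.0, 0.0]
dp [[25,29,-16],[20,32,-16],[14,35,-16],[0,0,0],[0,0,0]] 
ang [[0,0,-9],[0,0,-9],[0,0,-10],[0,0,0],[0,0,0]] 
f [0.0, 0.0, 0.0, 0, 0]
end [479.8  60.1 299.6] 0.2
(np.float64(257.74528301886795), np.float64(185.76415094339623), np.int64(255), np.int64(260), np.int64(175), np.int64(197)) (np.float64(273.54945054945057), np.float64(177.83516483516485), np.int64(271), np.int64(276), np.int64(168), np.int64(188))
[597.71346379 126.77928821 120.76930421] [597.70492929 126.76550229 120.74016918]
```

Emit:
carry_out(dp=[[0, 0, 0], [0, 0, 0], [0, 0, -34], [0, 0, -34], [0, 0, -33], [36, -11, -16], [38, -4, -16], [38, 1, -16], [37, 8, -16], [35, 14, -16], [32, 19, -16], [29, 25, -16]], angular=[[0, 0, 0], [0, 0, 0], [0, 0, 0], [0, 0, 0], [0, 0, 0], [0, 0, -9], [0, 0, -10], [0, 0, -9], [0, 0, -10], [0, 0, -9], [0, 0, -9], [0, 0, -10]], fingers=[-0.4, -0.4, -0.4, -0.4, -0.4, 0, 0, 0, 0, 0, 0, 0])

```text
time: 28.55
tcp_pos: [506.3, -51.1, 256.4]
tcp_rot: [0.238, 0.971, 0.0, 0.001]
wrist_force: [-0.2, -0.2, 0.0]
grip_width: 42.6
grip_force: 0.0
```

Emit:
carry_out(dp=[[25, 29, -16], [20, 32, -16], [14, 35, -16], [0, 0, 0], [0, 0, 0]], angular=[[0, 0, -9], [0, 0, -9], [0, 0, -10], [0, 0, 0], [0, 0, 0]], fingers=[0, 0, 0, 0, 0])

```text
time: 29.18
tcp_pos: [481.6, 58.1, 303.1]
tcp_rot: [-0.001, 1.0, -0.0, 0.001]
wrist_force: [0.8, -0.2, 0.0]
grip_width: 42.8
grip_force: 0.0
```

Run:
```python
from h import *
s=here();print(s[:2],s[2]['q'].round(2));w=snap('wrist','w9');a=snap('scene','s1')
cv2.imwrite('pics/w9b.png',np.vstack([cv2.resize(w['frame'],(700,525))[:330],cv2.resize(a['frame'][210:380,330:460],(350,458))[:270].repeat(1,0) if 0 else np.hstack([cv2.resize(a['frame'][225:375,340:460],(216,270)),np.zeros((270,484,3),np.uint8)])])[...,::-1])
```

```text
(array([481.55521149,  58.12450878, 303.07328015]), np.float64(0.08699867042741334)) [-0.18  0.24  0.01  1.75 -0.    1.15  1.4 ]
```

View pics/w9b.png

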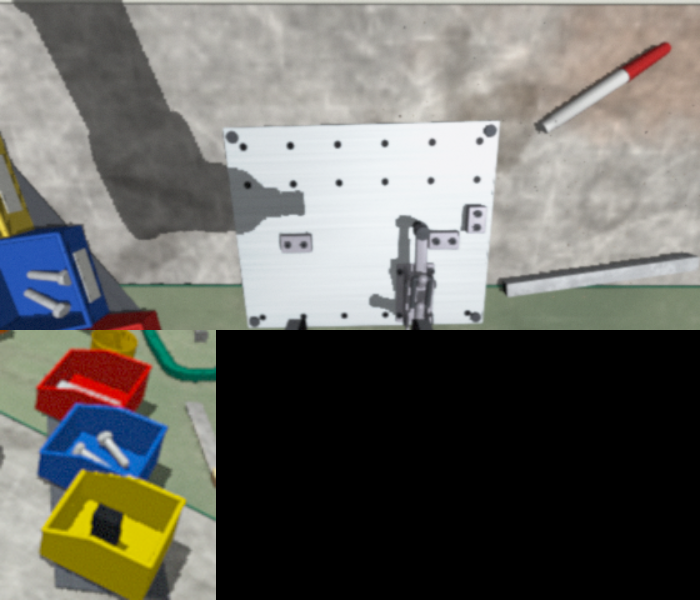

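The plate is clear. Both bolts are in blue, the offcut is in red, and yellow holds packers (black at (107,523); the second is probably stacked). Next: refine the fixture pose and open the clamp.

Run:
```python
from h import *
w=load('w9');W=lambda x,y,z:onz(w,(x+.5)*.8-.5,(y+.5)*.8-.5,z)[:2]
L=np.array([[-95,-145],[-95,145],[140,145],[140,-145]],float)
P=np.array([W(225,129,12),W(499,121,12),W(483,322,12),W(246,327,12)])
l=L-L.mean(0);p=P-P.mean(0);th=np.arctan2((l[:,0]*p[:,1]-l[:,1]*p[:,0]).sum(),(l*p).sum())
M=np.array([[np.cos(th),-np.sin(th)],[np.sin(th),np.cos(th)]]);o=P.mean(0)-M@L.mean(0)
print(np.degrees(th),o,(P-(L@M.T+o)).round(1).tolist())
for n,u,z in [('loc1 front top edge',(281,235),25),('',(311,235),25),('loc2 ',(430,231),25),('',(458,231),25),('stop right edge',(467,207),25),('',(468,230),25),('tube R',(504,288),17),('tubeL',(698,258),17)]:print(n,W(*u,z).round(1))
a=load('s1');f=a['frame'][280:375,350:460];m=(cv2.cvtColor(f,cv2.COLOR_RGB2GRAY)<45).astype(np.uint8);k,lab,st,ce=cv2.connectedComponentsWithStats(m);print([(s.tolist(),onz(a,c[0]+350,c[1]+280,15).round().tolist()) for s,c in zip(st[1:],ce[1:]) if s[4]>20])
piv=np.array([118,60,44]);
def fx(q,o=np.array([488,64.5]),t=np.radians(1.2)): return np.array([o[0]+q[0]*np.cos(t)-q[1]*np.sin(t),o[1]+q[0]*np.sin(t)+q[1]*np.cos(t)])
for an in (0,.65,1.3):
    q=np.radians(-7)+an; x=118+74*np.sin(q); print(an,fx((x,60)).round(1),44+74*np.cos(q)-8)
X,Y=fx((109,60));plan([(X,Y,220,1,0,55),(X,Y,109,1,0,40),('hold',1,0),('hold',3,-1)])
```

```text
1.3976356997845931 [485.44404479  64.27856282] [[2.6, 3.2], [1.2, -1.9], [-2.1, 0.0], [-1.6, -1.4]]
loc1 front top edge [507.  -25.6]
 [506.9   7.4]
loc2  [502.1 138.2]
 [502.  168.9]
stop right edge [475.5 176.4]
 [500.9 179.8]
tube R [572.7 230.9]
tubeL [535.1 448.5]
[([41, 43, 16, 21, 241], [472.0, -368.0, 15.0])]
0 [595.7 126.8] 109.44841522145782
0.65 [642.  127.7] 99.9288649598596
1.3 [673.1 128.4] 64.33705208689148
dp [[-38,23,27],[-38,23,28],[-39,22,27],[0,0,37],[0,0,37],[0,0,37],[0,0,0],[0,0,0],[0,0,0],[0,0,0]] 
ang [[0,0,0],[0,0,-1],[0,0,0],[0,0,0],[0,0,0],[0,0,0],[0,0,0],[0,0,0],[0,0,0],[0,0,0]] 
f [0, 0, 0, 0, 0, 0, 0, -1, -1, -1]
end [596.1 126.4 109.4] 1.0
```

Run:
```python
from h import *
b=snap('side','d1');a=load('s1')
import itertools
for d,n,(x0,y0,x1,y1) in((a,'s',(355,295,450,375)),(b,'d',(245,300,325,370))):
    f=d['frame'][y0:y1,x0:x1];m=(cv2.cvtColor(f,cv2.COLOR_RGB2GRAY)<45).astype(np.uint8);k,lab,st,ce=cv2.connectedComponentsWithStats(m)
    print(n,[((s+[x0,y0,0,0,0]).tolist()) for s in st[1:] if s[4]>15])
    for c,h in(((468,-368),20),((468,-368),40)):
        q=np.array([proj(d,(c[0]+sx*11,c[1]+sy*15,z)) for sx,sy,z in itertools.product((-1,1),(-1,1),(4,4+h))]);print(h,q.min(0).round(),q.max(0).round(),cv2.contourArea(cv2.convexHull(q.astype(np.float32))))
f=np.hstack([cv2.resize(a['frame'][290:380,350:450],(400,360),interpolation=2),cv2.resize(b['frame'][290:380,240:340],(400,360),interpolation=2)])
cv2.imwrite('pics/yb.png',f[...,::-1])
```

```text
s [[391, 323, 16, 21, 241]]
20 [388. 324.] [408. 345.] 260.4359837975353
40 [388. 317.] [410. 345.] 401.16612049005926
d [[287, 300, 16, 10, 59], [311, 312, 14, 25, 192], [277, 320, 14, 25, 248], [255, 341, 11, 21, 31], [278, 360, 24, 10, 93]]
20 [280. 324.] [294. 343.] 199.5610787528567
40 [280. 317.] [294. 343.] 293.47787466458976
```

View pics/yb.png

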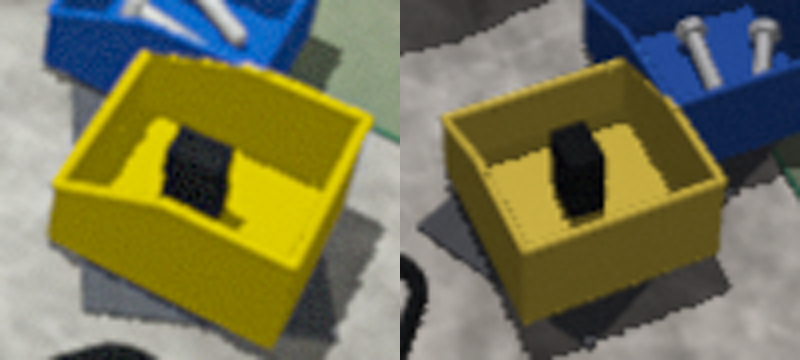

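The two views disagree on whether the yellow bin holds a stack of two packers, so I'll look from above.

Run:
```python
from h import *
plan([(460,-330,300,-20,0,58),('hold',1,0)])
```

```text
dp [[3,-55,0],[0,-56,1],[-2,-55,0],[-6,-55,0],[-7,-55,1],[-11,-55,0],[-13,-54,0],[0,0,0]] 
ang [[0,0,3],[0,0,3],[0,0,3],[0,0,2],[0,0,3],[0,0,3],[0,0,3],[0,0,0]] 
f [0, 0, 0, 0, 0, 0, 0, 0]
end [ 459.9 -330.2  300.2] -20.0
```

Emit:
carry_out(dp=[[3, -55, 0], [0, -56, 1], [-2, -55, 0], [-6, -55, 0], [-7, -55, 1], [-11, -55, 0], [-13, -54, 0], [0, 0, 0]], angular=[[0, 0, 3], [0, 0, 3], [0, 0, 3], [0, 0, 2], [0, 0, 3], [0, 0, 3], [0, 0, 3], [0, 0, 0]], fingers=[0, 0, 0, 0, 0, 0, 0, 0])

```text
time: 30.32
tcp_pos: [458.3, -334.8, 299.5]
tcp_rot: [0.177, 0.984, -0.001, -0.001]
wrist_force: [0.2, 1.1, -0.8]
grip_width: 42.9
grip_force: 0.0
```

Run:
```python
from h import *
w=snap('wrist','w10');print(here()[:2])
f=w['frame'];h=cv2.cvtColor(f,cv2.COLOR_RGB2HSV);m=cv2.inRange(h,(20,130,60),(34,255,255));x,y,W,H=cv2.boundingRect(max(cv2.findContours(m,0,2)[0],key=cv2.contourArea));print(x,y,W,H)
g=(cv2.cvtColor(f,cv2.COLOR_RGB2GRAY)<40).astype(np.uint8);g[:y]=0;g[y+H:]=0;g[:,:x]=0;g[:,x+W:]=0
k,lab,st,ce=cv2.connectedComponentsWithStats(g);print(st[1:][st[1:,4]>30])
cv2.imwrite('pics/w10b.png',cv2.resize(f,(800,600))[...,::-1])
```

```text
(array([ 459.39149518, -331.79470176,  299.46667307]), np.float64(-20.141274869881283))
194 125 121 118
[[251 170  23  24 373]]
```

View pics/w10b.png

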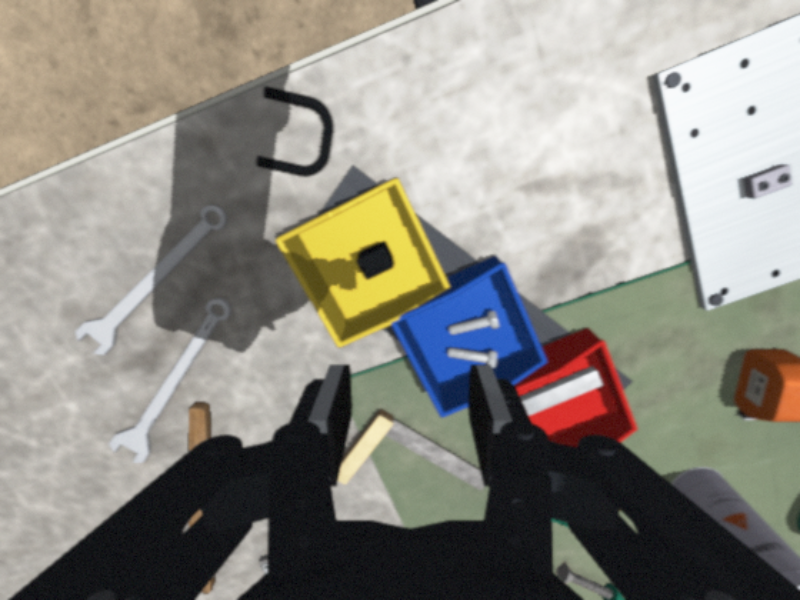

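Run:
```python
from h import *
a=load('s1');b=load('d1');w=load('w10')
def tri(l):
    A=np.zeros((3,3));v=np.zeros(3)
    for d,u in l:
        o,r=ray(d,*u);r/=np.linalg.norm(r);P=np.eye(3)-np.outer(r,r);A+=P;v+=P@o
    return np.linalg.solve(A,v)
x=[(a,(401.6,324.4)),(b,(284.2,322.4)),(w,(262.5,182))]
print(tri(x),tri(x[:2]),tri([x[0],x[2]]),tri(x[1:]))
print('floor ref', tri([(a,(350+203/4,290+213/4)),(b,(240+182/4,290+214/4))]))
```

```text
[ 459.44242697 -369.42992939   50.35245429] [ 459.23579197 -373.07021496   53.92136658] [ 458.47482985 -369.66400663   50.10815205] [ 459.22340715 -366.6528755    48.11279272]
floor ref [ 461.3366374  -380.60704895    0.61284901]
```

The top face is at z≈50, so both packers are stacked in the yellow bin and sorting is complete. Now the clamp handle.

Run:
```python
from h import *
plan([(595,126.5,225,1,0,58),(595,126.5,109,1,0,40),('hold',1,0),('hold',3,-1)])
```

```text
dp [[3,53,8],[2,53,9],[-1,53,8],[-3,53,8],[-5,53,8],[-8,53,9],[-10,52,8],[-11,52,8],[-14,51,8],[0,0,39],[0,0,39],[0,0,38]] 
ang [[0,0,-2],[0,0,-3],[0,0,-2],[0,0,-2],[0,0,-3],[0,0,-2],[0,0,-2],[0,0,-3],[0,0,-2],[0,0,0],[0,0,0],[0,0,0]] 
f [0, 0, 0, 0, 0, 0, 0, 0, 0, 0, 0, 0]
dp [[0,0,0],[0,0,0],[0,0,0],[0,0,0]] 
ang [[0,0,0],[0,0,0],[0,0,0],[0,0,0]] 
f [0, -1, -1, -1]
end [595.  126.6 109.5] 0.9
```

Emit:
carry_out(dp=[[3, 53, 8], [2, 53, 9], [-1, 53, 8], [-3, 53, 8], [-5, 53, 8], [-8, 53, 9], [-10, 52, 8], [-11, 52, 8], [-14, 51, 8], [0, 0, 0], [0, 0, 0]], angular=[[0, 0, -2], [0, 0, -3], [0, 0, -2], [0, 0, -2], [0, 0, -3], [0, 0, -2], [0, 0, -2], [0, 0, -3], [0, 0, -2], [0, 0, 0], [0, 0, 0]], fingers=[0, 0, 0, 0, 0, 0, 0, 0, 0, 0, 0], grip_force=30)

```text
time: 31.75
tcp_pos: [593.2, 130.3, 226.0]
tcp_rot: [-0.011, 1.0, -0.0, -0.0]
wrist_force: [-0.0, -0.6, -0.2]
grip_width: 42.9
grip_force: 0.0
```

Run:
```python
from h import *
w=snap('wrist','w11');p,y,s=here();print(p,y)
h=cv2.cvtColor(w['frame'],cv2.COLOR_RGB2HSV);m=cv2.inRange(h,(0,140,60),(8,255,255))|cv2.inRange(h,(172,140,60),(180,255,255))
for c in cv2.findContours(m,0,2)[0]:
    if cv2.contourArea(c)>150:
        r=cv2.boundingRect(c);print(r,cv2.minAreaRect(c),onz(w,r[0]+r[2]/2,r[1]+r[3]/2,121).round())
e=[]
for q in [(118+112*np.sin(-.122),60,44+112*np.cos(.122)),(118+44*np.sin(-.122),60,44+44*np.cos(.122))]:
    t=np.radians(1.4);wp=[486+q[0]*np.cos(t)-q[1]*np.sin(t),64.3+q[0]*np.sin(t)+q[1]*np.cos(t),q[2]];e.append(proj(w,wp).round(1).tolist())
print(e)
```

```text
[593.42706848 129.24576389 226.32891389] 1.1488938325938394
(269, 199, 22, 38) ((279.5, 217.5), (37.0, 21.0), 90.0) [599. 126. 121.]
(0, 187, 43, 104) ((21.0, 238.5), (103.0, 42.0), 90.0) [623. -90. 121.]
[[279.8, 220.9], [281.5, 203.7]]
```

Emit:
carry_out(dp=[[-1, -3, 20], [0, 0, 35], [0, 0, 35], [0, 0, 27], [0, 0, 0], [0, 0, 0], [0, 0, 0], [0, 0, 0]], angular=[[0, 0, 0], [0, 0, 0], [0, 0, 0], [0, 0, 0], [0, 0, 0], [0, 0, 0], [0, 0, 0], [0, 0, 0]], fingers=[0, 0, 0, 0, 0, -1, -1, -1])

```text
time: 32.8
tcp_pos: [595.8, 125.4, 111.0]
tcp_rot: [-0.01, 1.0, -0.001, 0.001]
wrist_force: [-1.6, -6.0, 6.5]
grip_width: 15.4
grip_force: 30.2
```

Run:
```python
from h import *
p,y,s=here();print(p,y,s['grip_width'],s['grip_force'],s['wrist_force'])
# arc increments (tool axes: x=-fixture x, z=-up)
A=np.linspace(0,1.3,15);q=A-.122;P=np.c_[-74*np.sin(q),-74*np.cos(q)];P-=P[0];r=np.round(P);print(np.diff(r,axis=0).tolist(),r[-1])
```

```text
[595.84291985 125.43978565 111.01462454] 1.1075745655087657 15.44154049735875 30.170264840126038 [-1.5885725  -5.96742138  6.54282917]
[[-7.0, -1.0], [-7.0, 1.0], [-7.0, 0.0], [-6.0, 2.0], [-7.0, 2.0], [-6.0, 2.0], [-6.0, 4.0], [-6.0, 3.0], [-5.0, 5.0], [-5.0, 4.0], [-5.0, 5.0], [-4.0, 6.0], [-3.0, 6.0], [-3.0, 6.0]] [-77.  45.]
```

Emit:
carry_out(dp=[[-7, 0, -1], [-7, 0, 1], [-7, 0, 0], [-6, 0, 2], [-7, 0, 2], [-6, 0, 2], [-6, 0, 4]], angular=[[0, 0, 0], [0, 0, 0], [0, 0, 0], [0, 0, 0], [0, 0, 0], [0, 0, 0], [0, 0, 0]], fingers=[-1, -1, -1, -1, -1, -1, -1])

```text
time: 33.67
tcp_pos: [640.1, 126.5, 100.3]
tcp_rot: [-0.01, 1.0, -0.001, -0.001]
wrist_force: [-5.9, -5.3, 5.9]
grip_width: 15.0
grip_force: 29.5
```

Emit:
carry_out(dp=[[-6, 0, 3], [-5, 0, 5], [-5, 0, 4], [-5, 0, 5], [-4, 0, 6], [-3, 0, 6], [-3, 0, 6], [0, 0, 0]], angular=[[0, 0, 0], [0, 0, 0], [0, 0, 0], [0, 0, 0], [0, 0, 0], [0, 0, 0], [0, 0, 0], [0, 0, 0]], fingers=[-1, -1, -1, -1, -1, -1, -1, -1])

```text
time: 34.67
tcp_pos: [673.5, 127.4, 65.5]
tcp_rot: [-0.01, 1.0, -0.001, 0.002]
wrist_force: [2.7, -5.3, 1.8]
grip_width: 15.0
grip_force: 29.2
```

Run:
```python
from h import *
p,y,s=here()
plan([('hold',2,0),(p[0],p[1],225,1,0,50),(560,290,225,-80,0,50),('hold',2,0)])
```

```text
dp [[0,0,0],[0,0,0],[0,0,-40],[0,0,-40],[0,0,-40],[0,0,-40],[12,18,0],[15,16,0],[18,14,0],[19,11,0],[21,7,0],[21,5,0]] 
ang [[0,0,0],[0,0,0],[0,0,0],[0,0,0],[0,0,0],[0,0,0],[0,0,9],[0,0,9],[0,0,9],[0,0,9],[0,0,9],[0,0,9]] 
f [0, 0, 0, 0, 0, 0, 0, 0, 0, 0, 0, 0]
dp [[22,1,0],[22,-3,0],[21,-6,0],[0,0,0],[0,0,0]] 
ang [[0,0,9],[0,0,9],[0,0,9],[0,0,0],[0,0,0]] 
f [0, 0, 0, 0, 0]
end [560.1 289.8 225.5] -79.9
```

Emit:
carry_out(dp=[[0, 0, 0], [0, 0, 0], [0, 0, -40], [0, 0, -40], [0, 0, -40], [0, 0, -40], [12, 18, 0], [15, 16, 0], [18, 14, 0], [19, 11, 0], [21, 7, 0], [21, 5, 0]], angular=[[0, 0, 0], [0, 0, 0], [0, 0, 0], [0, 0, 0], [0, 0, 0], [0, 0, 0], [0, 0, 9], [0, 0, 9], [0, 0, 9], [0, 0, 9], [0, 0, 9], [0, 0, 9]], fingers=[0, 0, 0, 0, 0, 0, 0, 0, 0, 0, 0, 0])

```text
time: 36.17
tcp_pos: [595.3, 238.4, 224.3]
tcp_rot: [0.447, 0.895, 0.0, -0.0]
wrist_force: [0.1, 0.0, -0.4]
grip_width: 42.8
grip_force: 0.0
```

Emit:
carry_out(dp=[[22, 1, 0], [22, -3, 0], [21, -6, 0], [0, 0, 0], [0, 0, 0]], angular=[[0, 0, 9], [0, 0, 9], [0, 0, 9], [0, 0, 0], [0, 0, 0]], fingers=[0, 0, 0, 0, 0])

```text
time: 36.8
tcp_pos: [558.6, 290.4, 224.4]
tcp_rot: [0.64, 0.768, -0.0, 0.0]
wrist_force: [-0.6, -1.4, -0.1]
grip_width: 43.0
grip_force: 0.0
```

Run:
```python
from h import *
w=snap('wrist','w12');a=snap('scene','s2');p,y,s=here();print(p,y,s['q'].round(2))
f=np.hstack([cv2.resize(w['frame'],(560,420)),cv2.resize(a['frame'][150:290,180:260],(240,420),interpolation=2)]);cv2.imwrite('pics/w12b.png',f[...,::-1])
```

```text
[558.96960361 289.71714474 224.40804794] -79.76513101981838 [-0.77  0.55  0.42  1.52 -0.24  1.12 -0.12]
```

View pics/w12b.png

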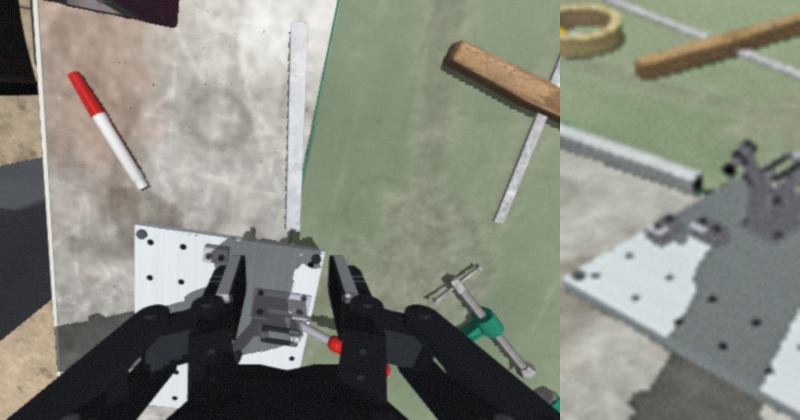

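The clamp is open (handle laid back at (325,340)). The tube runs from (293,230) to (299,22), nearly aligned with the fingers.

Run:
```python
from h import *
w=load('w12')
n,f=onz(w,293,230,17)[:2],onz(w,299.5,22,17)[:2];d=f-n;L=np.linalg.norm(d);u=d/L
print(n,f,L);g=cv2.cvtColor(w['frame'],cv2.COLOR_RGB2HSV)
for r in (60,100,140,180,210): # tube edge profile per row
    row=g[r,270:325].astype(int);print(r,row[:,2].tolist() if r in(100,180) else '')
th=np.degrees(np.arctan2(-d[0],d[1]));c=n+u*(L/2);G=c-u*30
print(th,c,G);plan([(*G,120,th-90,-.1,45),(*G,40,th-90,-.1,40),('hold',1,-.1)])
```

```text
[577.02906253 236.19655556] [542.49873227 450.71763929] 217.28239475890928
60 
100 [188, 189, 187, 189, 185, 185, 186, 183, 184, 177, 177, 171, 170, 171, 171, 174, 174, 155, 142, 184, 208, 217, 218, 218, 219, 220, 221, 220, 219, 221, 222, 222, 222, 223, 214, 200, 194, 196, 199, 204, 206, 201, 203, 203, 199, 192, 165, 138, 134, 142, 137, 139, 140, 142, 140]
140 
180 [187, 182, 187, 190, 200, 201, 198, 194, 191, 189, 186, 188, 188, 192, 179, 143, 133, 178, 206, 219, 220, 219, 221, 221, 226, 229, 228, 227, 228, 228, 223, 196, 155, 126, 134, 142, 144, 143, 140, 142, 145, 140, 141, 144, 145, 143, 140, 144, 143, 145, 142, 142, 144, 141, 140]
210 
9.144164539120379 [559.7638974  343.45709742] [564.53147145 313.83834935]
dp [[8,3,35],[7,4,35],[8,3,34],[0,0,27],[0,0,27],[0,0,26],[0,0,0]] 
ang [[0,0,0],[0,0,1],[0,0,0],[0,0,0],[0,0,0],[0,0,0],[0,0,0]] 
f [-0.1, -0.1, -0.1, -0.1, -0.1, -0.1, -0.1]
end [564.9 314.1  40.4] -80.8
```

Emit:
carry_out(dp=[[8, 3, 35], [7, 4, 35], [8, 3, 34], [0, 0, 35], [0, 0, 35], [0, 0, 25], [0, 0, 11], [0, 0, 0], [0, 0, 0], [0, 0, 0], [0, 0, 0]], angular=[[0, 0, 0], [0, 0, 1], [0, 0, 0], [0, 0, 0], [0, 0, 0], [0, 0, 0], [0, 0, 0], [0, 0, 0], [0, 0, 0], [0, 0, 0], [0, 0, 0]], fingers=[-0.1, -0.1, -0.1, -0.1, -0.1, -0.1, -0.1, -0.1, -1, -1, -1], grip_force=70)

```text
time: 38.28
tcp_pos: [565.1, 315.6, 15.8]
tcp_rot: [0.648, 0.762, 0.001, 0.0]
wrist_force: [-0.5, -1.8, 6.2]
grip_width: 15.1
grip_force: 70.6
```

Run:
```python
from h import *
p,y,s=here();print(p,y,s['grip_width'],s['grip_force'],s['wrist_force'])
```

```text
[565.08708544 315.59354435  15.82008069] -80.79784783692067 15.099552609173353 70.62798857688904 [-0.46706129 -1.79614376  6.17299857]
```

Run:
```python
from h import *
p,y,s=here()
plan([(p[0],p[1],165,y,-1,45),(484,30,165,-88.6,-1,45),(484,30,60,-88.6,-1,35),('hold',1,-1)])
```

```text
dp [[0,0,-37],[0,0,-38],[0,0,-37],[0,0,-37],[-38,-18,0],[-39,-17,0],[-39,-17,0],[-39,-16,0],[-40,-15,0],[-40,-14,0],[-40,-13,0],[0,0,35]] 
ang [[0,0,0],[0,0,0],[0,0,0],[0,0,0],[0,0,1],[0,0,1],[0,0,1],[0,0,1],[0,0,2],[0,0,1],[0,0,1],[0,0,0]] 
f [-1, -1, -1, -1, -1, -1, -1, -1, -1, -1, -1, -1]
dp [[0,0,35],[0,0,35],[0,0,0]] 
ang [[0,0,0],[0,0,0],[0,0,0]] 
f [-1, -1, -1]
end [484.   30.5  59.8] -88.8
```

Emit:
carry_out(dp=[[0, 0, -37], [0, 0, -38], [0, 0, -37], [0, 0, -37], [-38, -18, 0], [-39, -17, 0], [-39, -17, 0], [-39, -16, 0], [-40, -15, 0], [-40, -14, 0], [-40, -13, 0], [0, 0, 0]], angular=[[0, 0, 0], [0, 0, 0], [0, 0, 0], [0, 0, 0], [0, 0, 1], [0, 0, 1], [0, 0, 1], [0, 0, 1], [0, 0, 2], [0, 0, 1], [0, 0, 1], [0, 0, 0]], fingers=[-1, -1, -1, -1, -1, -1, -1, -1, -1, -1, -1, -1])

```text
time: 39.78
tcp_pos: [482.1, 26.8, 164.0]
tcp_rot: [0.702, 0.712, -0.0, 0.0]
wrist_force: [-0.2, 0.2, -0.9]
grip_width: 14.7
grip_force: 69.7
```

Run:
```python
from h import *
p,y,s=here();print(p,y,s['grip_width'],s['grip_force'],s['wrist_force'],s['wrist_torque'])
w=snap('wrist','w13');f=w['frame']
# tube ends beyond the fingers: bright top in column strip near image centre
hsv=cv2.cvtColor(f,cv2.COLOR_RGB2HSV)
for r in range(0,420,20): print(r,f[r,240:330:5].mean(1).astype(int).tolist())
print([proj(w,(p[0],p[1]+k,p[2]-15.8+17)).round().tolist() for k in(100,125,137,150)])
```

```text
[482.14710999  26.845324   164.04646338] -89.12828651513297 14.668412570846678 69.68768835067749 [-0.17321353  0.22616543 -0.92828799] [ 0.03091849 -0.00029562 -0.02560433]
0 [201, 72, 90, 217, 216, 173, 173, 177, 177, 170, 182, 173, 173, 177, 88, 183, 192, 215]
20 [216, 217, 215, 214, 215, 167, 174, 177, 175, 176, 176, 175, 189, 185, 113, 112, 215, 215]
40 [217, 216, 214, 214, 213, 164, 177, 189, 195, 197, 183, 177, 188, 188, 215, 129, 215, 201]
60 [218, 213, 217, 218, 212, 164, 192, 183, 178, 190, 190, 191, 190, 191, 218, 95, 201, 81]
80 [218, 210, 218, 216, 217, 171, 189, 180, 185, 192, 194, 194, 193, 189, 216, 219, 220, 216]
100 [219, 210, 218, 218, 214, 182, 188, 186, 190, 181, 176, 181, 181, 182, 217, 218, 218, 213]
120 [217, 209, 216, 213, 213, 204, 177, 172, 176, 178, 173, 177, 182, 173, 206, 100, 102, 143]
140 [211, 211, 211, 214, 210, 196, 174, 174, 177, 181, 176, 174, 177, 178, 216, 213, 213, 213]
160 [210, 211, 208, 209, 213, 200, 181, 180, 179, 182, 180, 175, 177, 172, 209, 211, 209, 210]
180 [208, 211, 206, 167, 208, 206, 193, 191, 189, 179, 179, 183, 185, 165, 207, 207
[... 281 characters left out ...]
55, 161, 156]
260 [95, 97, 94, 93, 88, 88, 151, 183, 177, 174, 175, 176, 178, 57, 89, 90, 95, 99]
280 [116, 18, 23, 85, 89, 59, 43, 191, 187, 177, 176, 181, 159, 18, 86, 90, 58, 24]
300 [29, 30, 27, 21, 23, 49, 18, 87, 91, 84, 86, 89, 90, 26, 28, 19, 22, 28]
320 [13, 11, 13, 13, 17, 11, 46, 92, 90, 89, 96, 90, 92, 22, 17, 23, 7, 8]
340 [16, 18, 22, 21, 15, 65, 61, 83, 84, 85, 85, 92, 90, 67, 40, 14, 28, 21]
360 [16, 4, 18, 18, 16, 61, 66, 88, 87, 84, 85, 85, 87, 67, 111, 16, 11, 7]
380 [10, 21, 20, 12, 13, 21, 15, 8, 6, 14, 10, 11, 18, 7, 14, 20, 19, 21]
400 [16, 13, 17, 1, 21, 12, 8, 15, 12, 14, 16, 15, 16, 19, 18, 14, 10, 12]
[[290.0, 58.0], [291.0, -20.0], [292.0, -61.0], [292.0, -109.0]]
```

Emit:
carry_out(dp=[[2, 2, 30], [0, 0, 40], [0, 0, 30], [0, 0, 20], [0, 0, 8], [0, 0, 5], [0, 0, 0]], angular=[[0, 0, 0], [0, 0, 0], [0, 0, 0], [0, 0, 0], [0, 0, 0], [0, 0, 0], [0, 0, 0]], fingers=[-1, -1, -1, -1, -1, -1, -1])

```text
time: 40.7
tcp_pos: [485.3, 32.6, 30.6]
tcp_rot: [0.7, 0.715, 0.0, 0.0]
wrist_force: [0.1, -0.9, -0.0]
grip_width: 15.1
grip_force: 69.7
```

Emit:
carry_out(dp=[[0, 0, 1], [0, 0, 1], [0, 0, 0]], angular=[[0, 0, 0], [0, 0, 0], [0, 0, 0]], fingers=[-1, -1, -1])

```text
time: 41.08
tcp_pos: [485.1, 32.3, 28.5]
tcp_rot: [0.7, 0.714, 0.0, 0.0]
wrist_force: [0.5, -1.2, -0.5]
grip_width: 14.9
grip_force: 69.7
```

Emit:
carry_out(dp=[[0, 0, 1], [0, 3, 0], [0, 3, 0], [0, 2, 0], [0, 2, 0], [0, 1, 0]], angular=[[0, 0, 0], [0, 0, 0], [0, 0, 0], [0, 0, 0], [0, 0, 0], [0, 0, 0]], fingers=[-1, -1, -1, -1, -1, -1])

```text
time: 41.82
tcp_pos: [493.4, 32.5, 27.8]
tcp_rot: [0.7, 0.715, -0.001, -0.002]
wrist_force: [-9.8, 0.1, 17.5]
grip_width: 14.8
grip_force: 71.8
```

Emit:
carry_out(dp=[[0, 1, 0], [0, 1, 0], [0, 0, 0]], angular=[[0, 0, 0], [0, 0, 0], [0, 0, 0]], fingers=[-1, -1, -1])

```text
time: 42.2
tcp_pos: [495.7, 32.6, 27.8]
tcp_rot: [0.7, 0.715, -0.001, -0.002]
wrist_force: [-7.3, -0.1, 13.4]
grip_width: 14.8
grip_force: 71.5
```

Emit:
carry_out(dp=[[0, 0, -1], [0, 1, 0], [0, 1, 0], [0, 0, 0]], angular=[[0, 0, 0], [0, 0, 0], [0, 0, 0], [0, 0, 0]], fingers=[-1, -1, -1, -1])

```text
time: 42.7
tcp_pos: [497.9, 32.6, 27.8]
tcp_rot: [0.7, 0.714, -0.001, -0.002]
wrist_force: [-5.3, -0.3, 2.9]
grip_width: 15.0
grip_force: 70.3
```

Emit:
carry_out(dp=[[0, 1, 0], [0, 1, 0], [0, 0, 0]], angular=[[0, 0, 0], [0, 0, 0], [0, 0, 0]], fingers=[-1, -1, -1])

```text
time: 43.08
tcp_pos: [498.0, 32.6, 27.8]
tcp_rot: [0.7, 0.714, -0.002, -0.003]
wrist_force: [-11.5, -1.3, 8.8]
grip_width: 14.5
grip_force: 71.0
```

Emit:
carry_out(dp=[[2, 0, 0], [2, 0, 0], [2, 0, 0], [1, 0, 0], [0, 0, 0]], angular=[[0, 0, 0], [0, 0, 0], [0, 0, 0], [0, 0, 0], [0, 0, 0]], fingers=[-1, -1, -1, -1, -1])

```text
time: 43.7
tcp_pos: [497.9, 35.8, 27.8]
tcp_rot: [0.701, 0.713, -0.004, -0.001]
wrist_force: [-11.1, -11.3, 7.9]
grip_width: 15.1
grip_force: 70.9
```

Emit:
carry_out(dp=[[1, 0, 0], [1, 0, 0], [1, 0, 0], [0, 0, 0]], angular=[[0, 0, 0], [0, 0, 0], [0, 0, 0], [0, 0, 0]], fingers=[-1, -1, -1, -1])

```text
time: 44.2
tcp_pos: [497.8, 38.7, 27.8]
tcp_rot: [0.701, 0.713, -0.004, -0.001]
wrist_force: [-11.3, -12.5, 8.1]
grip_width: 15.0
grip_force: 70.9
```

Run:
```python
from h import *
p,y,s=here();print(p,y,s['grip_width'],s['wrist_force'],s['wrist_torque'])
```

```text
[497.83290922  38.69295287  27.78640351] -88.98987704341393 15.010817268432382 [-11.32963207 -12.45494187   8.06965738] [-2.47991359  2.45888745  0.2402837 ]
```

Emit:
carry_out(dp=[[1, 0, 0], [1, 0, 0], [1, 0, 0], [0, 0, 0]], angular=[[0, 0, 0], [0, 0, 0], [0, 0, 0], [0, 0, 0]], fingers=[-1, -1, -1, -1])

```text
time: 44.7
tcp_pos: [497.8, 40.5, 27.8]
tcp_rot: [0.701, 0.713, -0.004, -0.001]
wrist_force: [-11.4, -16.1, 8.9]
grip_width: 15.1
grip_force: 70.9
```

Emit:
carry_out(dp=[[1, 0, 0], [1, 0, 0], [0, 0, 0]], angular=[[0, 0, 0], [0, 0, 0], [0, 0, 0]], fingers=[-1, -1, -1])

```text
time: 45.08
tcp_pos: [497.8, 40.5, 27.8]
tcp_rot: [0.702, 0.712, -0.005, 0.0]
wrist_force: [-11.6, -21.1, 8.1]
grip_width: 14.8
grip_force: 70.8
```

Emit:
carry_out(dp=[[0, 0, 0], [0, 0, 0], [0, 0, -25], [0, 0, -40], [0, 0, 0]], angular=[[0, 0, 0], [0, 0, 0], [0, 0, 0], [0, 0, 0], [0, 0, 0]], fingers=[-0.3, -0.3, -0.3, -0.3, -1])

```text
time: 45.7
tcp_pos: [504.1, 48.4, 95.7]
tcp_rot: [0.699, 0.715, 0.003, 0.002]
wrist_force: [0.9, 0.7, -0.7]
grip_width: 12.7
grip_force: 0.0
```

Run:
```python
from h import *
w=snap('wrist','w14');p,y,s=here();print(p,y)
# tube edges by vertical gradient on wrist image; sample along local lines
t=np.radians(1.4);o=np.array([486,64.3])
def fw(x,yy): return np.array([o[0]+x*np.cos(t)-yy*np.sin(t),o[1]+x*np.sin(t)+yy*np.cos(t)])
g=cv2.GaussianBlur(cv2.cvtColor(w['frame'],cv2.COLOR_RGB2GRAY),(3,3),0)
for yy in (0,20,40,75,100):
    xs=np.arange(-8,30,1.);v=[]
    for x in xs:
        u=proj(w,(*fw(x,yy),29)); v.append(int(g[int(round(u[1])),int(round(u[0]))]) if 0<=u[0]<560 and 0<=u[1]<420 else -1)
    print(yy,v)
plan([(466,64,95,-89,-1,40),(466,64,26,-89,-1,30),('hold',1,-1)])
```

```text
[503.03525392  48.55910887  94.36960993] -88.72470539858851
0 [197, 198, 199, 200, 199, 197, 198, 200, 202, 203, 196, 177, 178, 182, 181, 181, 182, 180, 179, 177, 174, 175, 177, 179, 180, 179, 175, 174, 188, 195, 198, 198, 196, 197, 197, 197, 197, 198]
20 [199, 201, 202, 200, 200, 200, 199, 202, 204, 203, 195, 170, 171, 180, 181, 180, 178, 180, 185, 186, 184, 181, 178, 179, 179, 180, 177, 173, 190, 198, 202, 203, 202, 202, 201, 201, 201, 201]
40 [199, 200, 201, 201, 200, 199, 200, 201, 201, 201, 189, 179, 176, 176, 174, 176, 178, 178, 178, 178, 177, 177, 178, 179, 179, 180, 166, 151, 134, 136, 137, 137, 137, 138, 139, 149, 164, 198]
75 [198, 198, 200, 201, 197, 195, 197, 200, 201, 200, 188, 173, 179, 187, 185, 183, 180, 181, 186, 192, 194, 195, 196, 197, 198, 196, 195, 165, 145, 162, 177, 177, 177, 179, 166, 145, 118, 119]
100 [197, 197, 200, 198, 197, 193, 197, 198, 199, 198, 186, 179, 181, 179, 174, 174, 176, 180, 182, 184, 185, 186, 187, 186, 186, 183, 180, 152, 158, 206, 211, 211, 212, 204, 144, 96, 86, 80]
dp [[8,-18,0],[8,-19,-1],[0,0,23],[0,0,23],[0,0,23],[0,0,0]] 
ang [[0,0,0],[0,0,0],[0,0,0],[0,0,0],[0,0,0],[0,0,0]] 
f [-1, -1, -1, -1, -1, -1]
end [465.7  63.7  26.4] -88.7
```

Emit:
carry_out(dp=[[8, -18, 0], [8, -19, -1], [0, 0, 23], [0, 0, 23], [0, 0, 22], [0, 0, 0]], angular=[[0, 0, 0], [0, 0, 0], [0, 0, 0], [0, 0, 0], [0, 0, 0], [0, 0, 0]], fingers=[-1, -1, -1, -1, -1, -1])

```text
time: 46.5
tcp_pos: [463.6, 63.1, 24.5]
tcp_rot: [0.7, 0.715, -0.001, -0.001]
wrist_force: [0.4, -0.6, -0.6]
grip_width: 0.0
grip_force: 0.0
```

Emit:
carry_out(dp=[[0, 2, 0], [0, 2, 0], [0, 2, 0], [0, 2, 0], [0, 0, 0]], angular=[[0, 0, 0], [0, 0, 0], [0, 0, 0], [0, 0, 0], [0, 0, 0]], fingers=[-1, -1, -1, -1, -1])

```text
time: 47.12
tcp_pos: [472.6, 63.1, 26.4]
tcp_rot: [0.7, 0.714, 0.0, 0.0]
wrist_force: [1.2, 0.4, 0.3]
grip_width: 0.2
grip_force: 0.0
```

Emit:
carry_out(dp=[[0, 1, 0], [0, 1, 0], [0, 1, 0], [0, 1, 0], [0, 0, 0]], angular=[[0, 0, 0], [0, 0, 0], [0, 0, 0], [0, 0, 0], [0, 0, 0]], fingers=[-1, -1, -1, -1, -1])

```text
time: 47.75
tcp_pos: [475.1, 63.1, 26.1]
tcp_rot: [0.7, 0.714, -0.001, -0.001]
wrist_force: [-5.5, -0.7, 3.3]
grip_width: 0.1
grip_force: 2.6
```

Emit:
carry_out(dp=[[0, 1, 0], [0, 1, 0], [0, 1, 0], [0, 0, 0]], angular=[[0, 0, 0], [0, 0, 0], [0, 0, 0], [0, 0, 0]], fingers=[-1, -1, -1, -1])

```text
time: 48.25
tcp_pos: [475.3, 63.2, 25.9]
tcp_rot: [0.7, 0.714, -0.002, -0.003]
wrist_force: [-11.8, -0.9, 8.0]
grip_width: -0.4
grip_force: 6.0
```

Run:
```python
from h import *
plan([(464,63,26,-89,-1,12),(464,63,85,-89,-1,40),(499.5,-66,85,-89,-1,45),(499.5,-66,26,-89,-1,30),('hold',1,-1)])
```

```text
dp [[0,-11,0],[0,0,-30],[0,0,-29],[-43,11,0],[-43,11,0],[-44,11,0],[0,0,29],[0,0,30],[0,0,0]] 
ang [[0,0,0],[0,0,0],[0,0,0],[0,0,0],[0,0,0],[0,0,0],[0,0,0],[0,0,0],[0,0,0]] 
f [-1, -1, -1, -1, -1, -1, -1, -1, -1]
end [500.  -66.4  25.9] -88.8
```

Emit:
carry_out(dp=[[0, -14, 0], [0, 0, -30], [0, 0, -29], [-43, 12, 0], [-43, 12, 0], [-44, 12, 0], [0, 0, 29], [0, 0, 27], [0, 0, 0]], angular=[[0, 0, 0], [0, 0, 0], [0, 0, 0], [0, 0, 0], [0, 0, 0], [0, 0, 0], [0, 0, 0], [0, 0, 0], [0, 0, 0]], fingers=[-1, -1, -1, -1, -1, -1, -1, -1, -1])

```text
time: 49.38
tcp_pos: [503.3, -66.4, 28.1]
tcp_rot: [0.7, 0.714, -0.001, -0.001]
wrist_force: [-0.6, 1.0, -0.7]
grip_width: 0.4
grip_force: 0.0
```

Emit:
carry_out(dp=[[3, 0, 0], [3, 0, 0], [2, 0, 0], [1, 0, 0], [0, 0, 0]], angular=[[0, 0, 0], [0, 0, 0], [0, 0, 0], [0, 0, 0], [0, 0, 0]], fingers=[-1, -1, -1, -1, -1])

```text
time: 50.0
tcp_pos: [504.0, -57.2, 29.5]
tcp_rot: [0.7, 0.715, 0.0, 0.0]
wrist_force: [-0.1, 0.3, 0.2]
grip_width: -0.3
grip_force: 0.0
```

Emit:
carry_out(dp=[[0, -3, 3], [1, 0, 0], [1, 0, 0], [1, 0, 0], [1, 0, 0], [0, 0, 0]], angular=[[0, 0, 0], [0, 0, 0], [0, 0, 0], [0, 0, 0], [0, 0, 0], [0, 0, 0]], fingers=[-1, -1, -1, -1, -1, -1])

```text
time: 50.75
tcp_pos: [500.8, -53.3, 26.3]
tcp_rot: [0.7, 0.715, -0.0, 0.0]
wrist_force: [0.9, 0.1, 0.4]
grip_width: -0.3
grip_force: 0.0
```

Emit:
carry_out(dp=[[1, 0, 0], [1, 0, 0], [1, 0, 0], [0, 0, 0]], angular=[[0, 0, 0], [0, 0, 0], [0, 0, 0], [0, 0, 0]], fingers=[-1, -1, -1, -1])

```text
time: 51.25
tcp_pos: [500.8, -53.1, 26.4]
tcp_rot: [0.701, 0.714, -0.001, 0.001]
wrist_force: [-1.7, -8.1, -1.4]
grip_width: 0.1
grip_force: 4.3
```

Emit:
carry_out(dp=[[1, 0, 0], [1, 0, 0], [0, 0, 0]], angular=[[0, 0, 0], [0, 0, 0], [0, 0, 0]], fingers=[-1, -1, -1])

```text
time: 51.62
tcp_pos: [500.8, -53.0, 26.5]
tcp_rot: [0.701, 0.713, -0.001, 0.002]
wrist_force: [-1.8, -13.3, -1.0]
grip_width: 0.0
grip_force: 6.9
```

Run:
```python
from h import *
p,y,s=here();print(p,s['wrist_force'])
plan([(p[0]-1,-68,26.5,y,-1,15),(p[0]-1,-68,230,y,-1,52),(672,127,230,1,0,45),('hold',1,0)])
```

```text
[500.80152213 -53.0349754   26.52617785] [ -1.75515147 -13.30266026  -0.97249346]
dp [[-15,-1,0],[0,0,-51],[0,0,-51],[0,0,-51],[0,0,-50],[19,18,0],[17,20,0],[12,22,0],[10,25,0],[5,25,0],[1,26,0],[-3,26,0]] 
ang [[0,0,0],[0,0,0],[0,0,0],[0,0,0],[0,0,0],[0,0,-9],[0,0,-9],[0,0,-9],[0,0,-9],[0,0,-9],[0,0,-9],[0,0,-9]] 
f [-1, -1, -1, -1, -1, 0, 0, 0, 0, 0, 0, 0]
dp [[-7,25,0],[-11,24,0],[-14,22,0],[0,0,0]] 
ang [[0,0,-9],[0,0,-9],[0,0,-9],[0,0,0]] 
f [0, 0, 0, 0]
end [672.3 127.4 229.5] 1.0
```

Emit:
carry_out(dp=[[-17, -1, 0], [0, 0, -51], [0, 0, -51], [0, 0, -51], [0, 0, -50], [19, 18, 0], [17, 20, 0], [12, 22, 0], [10, 25, 0], [5, 25, 0], [1, 26, 0], [-3, 26, 0]], angular=[[0, 0, 0], [0, 0, 0], [0, 0, 0], [0, 0, 0], [0, 0, 0], [0, 0, -9], [0, 0, -9], [0, 0, -9], [0, 0, -9], [0, 0, -9], [0, 0, -9], [0, 0, -9]], fingers=[-1, -1, -1, -1, -1, 0, 0, 0, 0, 0, 0, 0], grip_force=30)

```text
time: 53.12
tcp_pos: [620.1, 72.2, 229.2]
tcp_rot: [0.221, 0.975, 0.0, -0.0]
wrist_force: [-0.4, 1.0, -0.9]
grip_width: 42.9
grip_force: 0.0
```

Emit:
carry_out(dp=[[-7, 25, 0], [-11, 24, 0], [-14, 22, 0], [0, 0, 0], [0, 0, 0]], angular=[[0, 0, -9], [0, 0, -9], [0, 0, -9], [0, 0, 0], [0, 0, 0]], fingers=[0, 0, 0, 0, 0])

```text
time: 53.75
tcp_pos: [671.0, 129.8, 229.0]
tcp_rot: [-0.009, 1.0, -0.0, -0.001]
wrist_force: [0.1, -0.8, -0.4]
grip_width: 42.7
grip_force: 0.0
```

```bash
cat > chk.py <<'E'
from h import *
import sys
w=snap('wrist',sys.argv[1]);p,y,s=here();print(p,y)
t=np.radians(1.4);o=np.array([486,64.3])
def fw(x,yy): return np.array([o[0]+x*np.cos(t)-yy*np.sin(t),o[1]+x*np.sin(t)+yy*np.cos(t)])
g=cv2.GaussianBlur(cv2.cvtColor(w['frame'],cv2.COLOR_RGB2GRAY),(3,3),0)
def val(x,yy,z):
    u=proj(w,(*fw(x,yy),z)); return int(g[int(round(u[1])),int(round(u[0]))]) if 0<=u[0]<560 and 0<=u[1]<420 else -1
for yy in (-95,-50,0,40,100): print(yy,[val(x,yy,29) for x in np.arange(-6,14)])
print('end',[val(11.5,yy,29) for yy in np.arange(-115,-95)])
E
python3 chk.py w15; python3 -c "
from h import *
p,y,s=here();plan([(673.5,127.4,140,1,0,45),(673.5,127.4,65.5,1,0,40),('hold',1,0),('hold',3,-1)])"
```

```text
[670.98678511 129.48761304 229.25472842] 1.0368631683991005
-95 [-1, -1, -1, -1, -1, -1, -1, -1, -1, -1, -1, -1, -1, -1, -1, -1, -1, 200, 201, 201]
-50 [-1, -1, -1, -1, -1, -1, -1, -1, -1, -1, -1, -1, -1, -1, -1, -1, -1, 203, 203, 202]
0 [-1, -1, -1, -1, -1, -1, -1, -1, -1, -1, -1, -1, -1, -1, -1, -1, -1, 203, 204, 208]
40 [-1, -1, -1, -1, -1, -1, -1, -1, -1, -1, -1, -1, -1, -1, -1, -1, -1, -1, 212, 213]
100 [-1, -1, -1, -1, -1, -1, -1, -1, -1, -1, -1, -1, -1, -1, -1, -1, -1, -1, 227, 229]
end [223, 223, 223, 223, 223, 223, 224, 224, 223, 220, 211, 200, 192, 193, 194, 195, 196, 198, 198, 199]
dp [[-1,-1,45],[-1,-1,44],[0,0,37],[0,0,38],[0,0,0],[0,0,0],[0,0,0],[0,0,0]] 
ang [[0,0,0],[0,0,0],[0,0,0],[0,0,0],[0,0,0],[0,0,0],[0,0,0],[0,0,0]] 
f [0, 0, 0, 0, 0, -1, -1, -1]
end [673.  127.5  65.3] 1.0
```

Emit:
carry_out(dp=[[-1, -1, 45], [-1, -1, 44], [0, 0, 37], [0, 0, 38], [0, 0, 0], [0, 0, 0], [0, 0, 0], [0, 0, 0]], angular=[[0, 0, 0], [0, 0, 0], [0, 0, 0], [0, 0, 0], [0, 0, 0], [0, 0, 0], [0, 0, 0], [0, 0, 0]], fingers=[0, 0, 0, 0, 0, -1, -1, -1])

```text
time: 54.8
tcp_pos: [674.8, 127.4, 67.3]
tcp_rot: [-0.01, 1.0, -0.001, 0.002]
wrist_force: [1.1, -4.5, 4.0]
grip_width: 15.0
grip_force: 29.5
```

Run:
```python
from h import *
p,y,s=here();print(p,y,s['grip_width'],s['wrist_force'])
t=np.radians(1.4);o=np.array([486,64.3])
def fw(x,yy): return np.array([o[0]+x*np.cos(t)-yy*np.sin(t),o[1]+x*np.sin(t)+yy*np.cos(t)])
for n,f in(('scene','s3'),('side','d3')):
    d=snap(n,f);g=cv2.cvtColor(d['frame'],cv2.COLOR_RGB2GRAY).astype(np.float32)
    for yy in(-95,-40,0,40,95):
        u=np.array([proj(d,(*fw(x,yy),29)) for x in np.arange(-20,40,2)],np.float32);print(n,yy,cv2.remap(g,u[:,0].copy(),u[:,1].copy(),1).ravel().astype(int).tolist())
```

```text
[674.79763253 127.40188495  67.34884193] 1.1185532411441452 14.988619288357679 [ 1.06710168 -4.51049907  4.04630731]
scene -95 [223, 222, 211, 187, 152, 128, 123, 122, 129, 137, 158, 186, 209, 211, 209, 195, 167, 149, 136, 124, 110, 97, 95, 96, 105, 115, 137, 156, 164, 166]
scene -40 [226, 219, 206, 175, 145, 125, 122, 123, 127, 140, 163, 188, 205, 217, 218, 219, 217, 215, 216, 218, 219, 220, 221, 222, 222, 221, 221, 221, 221, 221]
scene 0 [224, 219, 204, 172, 140, 125, 125, 128, 136, 149, 168, 188, 203, 215, 215, 214, 211, 209, 208, 209, 212, 220, 225, 223, 221, 219, 219, 222, 224, 225]
scene 40 [223, 221, 208, 180, 151, 127, 122, 121, 125, 140, 159, 183, 198, 207, 211, 210, 207, 206, 209, 214, 220, 223, 225, 226, 227, 227, 227, 226, 224, 218]
scene 95 [133, 134, 127, 121, 123, 121, 114, 114, 121, 133, 153, 175, 196, 203, 206, 205, 204, 204, 203, 198, 191, 168, 142, 127, 116, 138, 166, 190, 206, 214]
side -95 [187, 186, 185, 186, 186, 187, 188, 185, 162, 114, 88, 98, 135, 175, 183, 175, 146, 129, 116, 117, 119, 118, 95, 71, 51, 56, 63, 78, 104, 144]
side -40 [188, 187, 188, 188, 189, 190, 189, 182, 134, 95, 68, 110, 153, 186, 190, 188, 183, 178, 176, 176, 181, 184, 187, 187, 187, 187, 188, 188, 188, 188]
side 0 [187, 187, 187, 188, 189, 190, 190, 169, 128, 93, 86, 128, 161, 181, 181, 176, 170, 167, 165, 160, 160, 153, 141, 113, 100, 100, 93, 86, 87, 86]
side 40 [185, 185, 186, 187, 187, 187, 186, 174, 146, 105, 84, 97, 150, 166, 171, 168, 166, 164, 161, 161, 162, 157, 147, 136, 145, 170, 182, 190, 191, 191]
side 95 [182, 178, 171, 133, 97, 78, 75, 76, 74, 75, 81, 117, 153, 161, 163, 162, 162, 163, 163, 163, 162, 149, 134, 114, 104, 100, 121, 141, 158, 172]
```

The tube is home and parallel to the locators, so I'll shut the clamp.

Emit:
carry_out(dp=[[3, 0, -6], [3, 0, -6], [4, 0, -6], [5, 0, -5], [5, 0, -4], [5, 0, -5], [6, 0, -3]], angular=[[0, 0, 0], [0, 0, 0], [0, 0, 0], [0, 0, 0], [0, 0, 0], [0, 0, 0], [0, 0, 0]], fingers=[-1, -1, -1, -1, -1, -1, -1])

```text
time: 55.78
tcp_pos: [643.5, 126.6, 100.4]
tcp_rot: [-0.01, 1.0, -0.001, 0.001]
wrist_force: [4.2, -4.8, -5.3]
grip_width: 14.8
grip_force: 31.5
```

Emit:
carry_out(dp=[[6, 0, -4], [6, 0, -2], [7, 0, -2], [6, 0, -2], [7, 0, 0], [7, 0, -1], [7, 0, 1], [0, 0, 0]], angular=[[0, 0, 0], [0, 0, 0], [0, 0, 0], [0, 0, 0], [0, 0, 0], [0, 0, 0], [0, 0, 0], [0, 0, 0]], fingers=[-1, -1, -1, -1, -1, -1, -1, -1])

```text
time: 56.78
tcp_pos: [599.3, 125.5, 112.2]
tcp_rot: [-0.01, 1.0, -0.001, 0.003]
wrist_force: [3.9, -6.9, 4.2]
grip_width: 15.3
grip_force: 33.6
```

Keep going to the hard stop.

Emit:
carry_out(dp=[[2, 0, 0], [2, 0, 0], [1, 0, 0], [1, 0, 0], [0, 0, 0]], angular=[[0, 0, 0], [0, 0, 0], [0, 0, 0], [0, 0, 0], [0, 0, 0]], fingers=[-1, -1, -1, -1, -1])

```text
time: 57.4
tcp_pos: [594.1, 125.4, 111.9]
tcp_rot: [-0.01, 1.0, -0.001, 0.004]
wrist_force: [7.5, -6.6, -0.3]
grip_width: 15.2
grip_force: 33.3
```

Emit:
carry_out(dp=[[1, 0, 0], [1, 0, 0], [1, 0, 0], [0, 0, 0]], angular=[[0, 0, 0], [0, 0, 0], [0, 0, 0], [0, 0, 0]], fingers=[-1, -1, -1, -1])

```text
time: 57.9
tcp_pos: [590.9, 125.3, 111.5]
tcp_rot: [-0.009, 1.0, -0.001, 0.004]
wrist_force: [7.8, -6.3, -1.4]
grip_width: 15.1
grip_force: 33.2
```

Emit:
carry_out(dp=[[1, 0, 0], [1, 0, 0], [1, 0, 0], [0, 0, 0]], angular=[[0, 0, 0], [0, 0, 0], [0, 0, 0], [0, 0, 0]], fingers=[-1, -1, -1, -1])

```text
time: 58.4
tcp_pos: [590.8, 125.3, 111.6]
tcp_rot: [-0.009, 1.0, -0.0, 0.006]
wrist_force: [17.1, -6.1, -9.2]
grip_width: 15.2
grip_force: 32.4
```

Run:
```python
from h import *
p,y,s=here();print(p,s['wrist_force'])
def red(d,box):
    h=cv2.cvtColor(d['frame'],cv2.COLOR_RGB2HSV);m=(cv2.inRange(h,(0,140,70),(8,255,255))|cv2.inRange(h,(172,140,70),(180,255,255)))>0
    q=np.zeros_like(m);q[box[1]:box[3],box[0]:box[2]]=m[box[1]:box[3],box[0]:box[2]];ys,xs=np.nonzero(q);return (len(xs),[(int(r),float(xs[ys==r].mean())) for r in np.unique(ys)]) if len(xs) else 0
for n,f,b in(('scene','s4',(245,165,275,205)),('side','d4',(258,160,290,195))):
    print(red(load(f[0]+'0'),b));print(red(snap(n,f),b))
```

```text
[590.76926792 125.28491835 111.64123055] [17.12067687 -6.11985697 -9.23108972]
(106, [(175, 257.0), (176, 257.0), (177, 257.5), (178, 257.0), (179, 257.5), (180, 257.5), (181, 257.5), (182, 257.5), (183, 257.5), (184, 257.5), (185, 258.0), (186, 258.0), (187, 258.0), (188, 258.0), (189, 258.0), (190, 258.0), (191, 258.0), (192, 258.0), (193, 258.0), (194, 258.0), (195, 258.0), (196, 258.5), (197, 258.5)])
(56, [(175, 254.0), (176, 254.0), (177, 254.5), (178, 254.5), (179, 254.5), (180, 254.5), (181, 254.5), (182, 254.5), (183, 254.5), (184, 254.5), (185, 254.5), (186, 254.5), (187, 254.5), (188, 254.5), (189, 254.5), (190, 254.5), (191, 254.5), (192, 255.0), (193, 255.0), (196, 256.5), (197, 257.5)])
(91, [(168, 273.0), (169, 273.0), (170, 273.0), (171, 273.0), (172, 273.0), (173, 273.0), (174, 273.5), (175, 273.5), (176, 273.5), (177, 273.5), (178, 273.5), (179, 273.5), (180, 273.5), (181, 273.5), (182, 274.0), (183, 274.0), (184, 274.0), (185, 274.0), (186, 274.0), (187, 274.5), (188, 274.5)])
(7, [(187, 274.0), (188, 273.5)])
```

A firm stop has been reached. Release, rise, back off, and compare the handle with its initial shut picture.

Emit:
carry_out(dp=[[0, 0, 0], [0, 0, 0], [0, 0, -30], [0, 0, -45], [0, 0, -45], [45, -40, 0], [45, -50, 0], [40, -50, 0], [0, 0, 0], [0, 0, 0]], angular=[[0, 0, 0], [0, 0, 0], [0, 0, 0], [0, 0, 0], [0, 0, 0], [0, 0, 0], [0, 0, 0], [0, 0, 0], [0, 0, 0], [0, 0, 0]], fingers=[0, 0, 0, 0, 0, 0, 0, 0, 0, 0])

```text
time: 59.75
tcp_pos: [461.7, -10.0, 230.7]
tcp_rot: [-0.011, 1.0, 0.0, 0.001]
wrist_force: [0.7, 0.9, -0.2]
grip_width: 42.5
grip_force: 0.0
```

Run:
```python
from h import *
p,y,s=here();print(p,s['wrist_force'])
def red(d,box):
    h=cv2.cvtColor(d['frame'],cv2.COLOR_RGB2HSV);m=(cv2.inRange(h,(0,140,70),(8,255,255))|cv2.inRange(h,(172,140,70),(180,255,255)))>0
    q=np.zeros_like(m);q[box[1]:box[3],box[0]:box[2]]=m[box[1]:box[3],box[0]:box[2]];ys,xs=np.nonzero(q);return (len(xs),xs.mean(),ys.mean(),xs[ys<ys.min()+3].mean(),xs[ys>ys.max()-3].mean(),ys.min(),ys.max())
t=np.radians(1.4);o=np.array([486,64.3])
def fw(x,yy): return np.array([o[0]+x*np.cos(t)-yy*np.sin(t),o[1]+x*np.sin(t)+yy*np.cos(t)])
for n,f,b in(('scene','s5',(245,165,275,205)),('side','d5',(258,160,290,195))):
    print(np.round(red(load(f[0]+'0'),b),2));d=snap(n,f);print(np.round(red(d,b),2))
    g=cv2.cvtColor(d['frame'],cv2.COLOR_RGB2GRAY).astype(np.float32)
    for yy in(-95,-40,0,40,95):
        u=np.array([proj(d,(*fw(x,yy),29)) for x in np.arange(-10,14,2)],np.float32);print(n,yy,cv2.remap(g,u[:,0].copy(),u[:,1].copy(),1).ravel().astype(int).tolist())
    u=np.array([proj(d,(*fw(11.5,y),29)) for y in np.arange(-116,-94,2)],np.float32);print('end',cv2.remap(g,u[:,0].copy(),u[:,1].copy(),1).ravel().astype(int).tolist())
    for c,q in dict(dark=(d['frame'].max(2)<40),).items(): pass
    # difference with earlier picture over the bins
for x,y2,f1,f2,b in((0,0,'s1','s5',(350,230,450,375)),):
    A=load(f1)['frame'][b[1]:b[3],b[0]:b[2]].astype(int);B=load(f2)['frame'][b[1]:b[3],b[0]:b[2]].astype(int);print('bins diff px',int((abs(A-B).max(2)>50).sum()))
```

```text
[461.73334602  -9.99593794 230.73854138] [ 0.70032872  0.88881985 -0.22701268]
[106.   257.75 185.76 257.19 258.27 175.   197.  ]
[ 76.   257.2  189.03 258.   257.5  177.   197.  ]
scene -95 [129, 124, 124, 128, 139, 162, 188, 208, 213, 216, 215, 211]
scene -40 [122, 120, 123, 128, 143, 164, 186, 204, 217, 217, 217, 215]
scene 0 [124, 124, 130, 137, 147, 165, 185, 200, 211, 212, 211, 208]
scene 40 [123, 118, 117, 121, 135, 156, 178, 182, 190, 198, 184, 179]
scene 95 [119, 112, 114, 120, 129, 151, 174, 196, 203, 205, 204, 203]
end [220, 200, 154, 118, 127, 175, 203, 210, 210, 210, 212]
[ 91.   273.55 177.84 273.   274.27 168.   188.  ]
[ 93.   272.16 177.89 271.   273.42 168.   188.  ]
side -95 [184, 186, 181, 158, 112, 88, 109, 163, 185, 192, 188, 182]
side -40 [186, 186, 179, 132, 94, 67, 108, 151, 183, 186, 184, 179]
side 0 [187, 187, 167, 126, 91, 84, 126, 159, 179, 179, 173, 167]
side 40 [184, 183, 171, 143, 103, 76, 82, 124, 132, 126, 114, 103]
side 95 [77, 74, 76, 73, 74, 80, 115, 150, 158, 157, 153, 125]
end [6, 14, 45, 81, 115, 148, 178, 182, 183, 184, 183]
bins diff px 332
```

Run:
```python
from h import *
for f1,f2,bs in(('s1','s5',{'red':(360,236,425,275),'blue':(362,266,434,314),'yel':(363,303,443,372)}),('d1','d5',{'red':(317,252,380,300),'blue':(286,277,352,330),'yel':(251,305,322,365)})):
    for n,b in bs.items():
        r=[]
        for f in(f1,f2):
            I=load(f)['frame'][b[1]:b[3],b[0]:b[2]];h=cv2.cvtColor(I,cv2.COLOR_RGB2HSV)
            m=(h[...,2]<45) if n=='yel' else ((h[...,1]<70)&(h[...,2]>140)); ys,xs=np.nonzero(m[:,:]);r.append((int(m.sum()),round(xs.mean()),round(ys.mean())))
        print(f2,n,r)
```

```text
s5 red [(355, 26, 12), (357, 26, 12)]
s5 blue [(424, 42, 21), (427, 42, 21)]
s5 yel [(212, 36, 31), (117, 43, 38)]
d5 red [(128, 24, 24), (129, 24, 24)]
d5 blue [(133, 39, 17), (136, 39, 17)]
d5 yel [(293, 32, 31), (190, 32, 36)]
```

The yellow bin's contents have changed, so I'll find the black blobs.

Run:
```python
from h import *
for f,(x0,y0,x1,y1) in(('s5',(330,220,470,390)),('s1',(330,220,470,390)),('d5',(200,230,400,400)),('d1',(200,230,400,400))):
    d=load(f);I=d['frame'][y0:y1,x0:x1];h=cv2.cvtColor(I,cv2.COLOR_RGB2HSV);m=(h[...,2]<50).astype(np.uint8)
    k,lab,st,ce=cv2.connectedComponentsWithStats(m);print(f,[(s.tolist(),onz(d,*c,15)[:2].round().tolist()) for s,c in zip(st[1:]+[x0,y0,0,0,0],ce[1:]+[x0,y0]) if s[4]>25])
```

```text
s5 [([391, 330, 16, 14, 117], [462.0, -373.0]), ([417, 341, 8, 12, 53], [468.0, -417.0]), ([358, 377, 38, 13, 169], [339.0, -389.0])]
s1 [([391, 322, 17, 22, 242], [473.0, -368.0]), ([358, 377, 37, 13, 167], [338.0, -389.0])]
d5 [([352, 294, 15, 11, 73], [665.0, -323.0]), ([320, 322, 26, 15, 126], [563.0, -388.0]), ([279, 328, 12, 17, 145], [460.0, -375.0]), ([253, 338, 13, 25, 38], [398.0, -397.0]), ([208, 351, 39, 33, 322], [331.0, -406.0]), ([277, 360, 26, 16, 154], [441.0, -454.0])]
d1 [([352, 291, 29, 14, 146], [682.0, -322.0]), ([277, 320, 14, 25, 247], [463.0, -364.0]), ([320, 320, 31, 17, 171], [572.0, -387.0]), ([253, 338, 13, 25, 40], [398.0, -396.0]), ([208, 351, 39, 33, 325], [331.0, -406.0]), ([277, 360, 26, 16, 154], [441.0, -454.0])]
```

One packer was knocked off the stack and now seems to lie against the back wall inside. I'll verify from above.

```bash
python3 -c "
from h import *
plan([(459,-332,300,-20,0,55),('hold',2,0)])"
```

```text
dp [[2,-46,-10],[-1,-46,-10],[-4,-46,-10],[-5,-46,-10],[-8,-45,-10],[-11,-45,-10],[-13,-44,-10],[0,0,0],[0,0,0]] 
ang [[0,0,3],[0,0,3],[0,0,3],[0,0,3],[0,0,3],[0,0,3],[0,0,3],[0,0,0],[0,0,0]] 
f [0, 0, 0, 0, 0, 0, 0, 0, 0]
end [ 459.4 -331.8  300.3] -19.7
```

Emit:
carry_out(dp=[[2, -46, -10], [-1, -46, -10], [-4, -46, -10], [-5, -46, -10], [-8, -45, -10], [-11, -45, -10], [-13, -44, -10], [0, 0, 0], [0, 0, 0]], angular=[[0, 0, 3], [0, 0, 3], [0, 0, 3], [0, 0, 3], [0, 0, 3], [0, 0, 3], [0, 0, 3], [0, 0, 0], [0, 0, 0]], fingers=[0, 0, 0, 0, 0, 0, 0, 0, 0])

```text
time: 60.98
tcp_pos: [459.0, -331.9, 299.5]
tcp_rot: [0.171, 0.985, 0.001, -0.0]
wrist_force: [-0.2, 0.4, -0.9]
grip_width: 43.0
grip_force: 0.0
```

Run:
```python
from h import *
w=snap('wrist','w20');f=w['frame'];h=cv2.cvtColor(f,cv2.COLOR_RGB2HSV);m=cv2.inRange(h,(20,130,50),(34,255,255));c=max(cv2.findContours(m,0,2)[0],key=cv2.contourArea);hull=cv2.convexHull(c)
print(here()[:2],cv2.boundingRect(c),cv2.approxPolyDP(hull,6,True)[:,0].tolist())
g=(h[...,2]<50).astype(np.uint8);k,lab,st,ce=cv2.connectedComponentsWithStats(g)
for s,q in zip(st,ce):
    if 40<s[4]<3000 and s[0]>100 and s[1]<280: print(s.tolist(),q.round().tolist(),cv2.pointPolygonTest(hull,tuple(map(float,q)),True),onz(w,*q,25)[:2].round().tolist())
```

```text
(array([ 458.97615434, -331.43309877,  299.57193346]), np.float64(-19.629720550547454)) (189, 125, 122, 117) [[274, 125], [310, 201], [231, 241], [189, 167]]
[176, 60, 54, 62, 774] [206.0, 92.0] -57.80191930379745 [333.0, -391.0]
[504, 120, 7, 10, 60] [507.0, 125.0] -211.03939849600698 [498.0, -44.0]
[247, 170, 23, 20, 307] [258.0, 180.0] 38.42141575000366 [458.0, -370.0]
[214, 181, 21, 21, 291] [224.0, 191.0] 19.185071649153063 [456.0, -420.0]
```

Both packers lie inside the yellow bin; the tube is home and clamped. Handing in.

```bash
python3 -c "
from cell import *
print(job_done())"
```

```text
the job is handed in; nothing more can be done
None
```

I've handed the job in at about 61 s: two bolts are in the blue bin, the one offcut in the red and two packers in the yellow, and the tube is home against both back locators and the end stop with the clamp shut on it.

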